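# Weigh a portion can on the hook scale

## Robot

A 6-joint arm with a two-finger parallel gripper is mounted at the origin on the work surface. World frame = base frame: x ahead of the robot, y to its left, z up, the work surface at z = 0. Lengths are in m, angles in rad, forces in N, time in s.
With the tool pointing down it reaches from about 0.275 to 0.75 m from the base axis. Payload 10.2 kg.
Tool frame: the origin (TCP) lies on the centre line of the jaws, within the pads' length; the fingertips stand 8 mm ahead of it and the grasp point (between the pads) lies 11 mm behind it (arm.tips_ahead is the distance from the TCP to the fingertips, in m); z points along the fingers, y is the direction in which the jaws open and shut (so a half turn about z gives the same grasp; the last joint's range is limited). The gripper opens to 88 mm and grips with 3 to 60 N. Pads are 18 mm wide; open, the fingers measure 123 mm over their backs; the gripper's body (75 mm by 187 mm) begins 45 mm behind the grasp point.
Start: joints at [1.015, 0.313, 1.498, -0, 1.331, -0.223], TCP at [0.172, 0.496, 0.247] pointing down, gripper open.
Joint ranges: [-2.94, 2.94], [-0.97, 2.17], [0.19, 2.56], [-1.23, 4.37], [0.02, 3.11], [-2.88, 2.88]. Speed limits (rad/s): [2.39, 2.39, 3.01, 3.14, 3.14, 3.14].

## Interface

Orientations are given as a rotation vector (axis times angle).
In Python, from plant import get_state, viewer, order, arm gives the robot as it stands.
- The arm moves only by the tool carry_out, never from a script. Its argument "moves" is a list of rows, each a list of 7 numbers: the turn, a rotation vector about the tool's x, y, z in degrees, then the shift along the tool's x, y, z in mm, then the finger opening in mm, from 0 to 88.1. In form: [[ax, ay, az, dx, dy, dz, jaw], ...]. A call has 1 to 20 rows; each row is the pose to reach, as a shift and turn from the pose measured when the call began, along the tool's axes at that moment; what a row does not reach only later rows make up. A row lasts 1/12 s, in which the tool goes at most 41.7 mm and 7.16 degrees, less where a joint would pass 70% of its speed; a pose out of reach is approached as far as the arm can. A call with a gripper value outside its range is refused whole. The fingers move at their own pace and stop on an object; the grip force is fixed at half the most. Time passes only in rows, so rows that repeat a pose let the fingers close. It gives the time, the measured TCP pose, the force and the opening at its end, in the units of the state.
- get_state(): the state, without advancing time (a new reading comes with each control period).
- viewer.get_image(name): name is "scene" or "top" or "wrist"; returns the picture (400x640x3 uint8, red, green, blue); there is no depth.
- viewer.camera_info(name): a dict with "fx", "fy", "cx", "cy" (pixels), "R" (3x3) and "t" (3): a world point X has camera coordinates R X + t; the wrist camera has in their place "T_tool_cam" (4x4, takes a point from camera to tool coordinates, whose origin is the TCP and whose axes are the flange's). Camera axes: x right, y down, z forward; pixel columns grow to the right and rows downward; lengths in m; the calibration is good to about 2 mm. A picture is of the moment at which its call begins: read the wrist's pose just before it. camera_info takes no time and is no camera call.
- order.job_done(): hands the job in, once; it reports no verdict.
The state is a dict: "time_s": time; "q": joint angles; "qd": joint speeds; "joint_efforts": joint torques, N m; "position": TCP position; "ee_rot": TCP orientation; "ft_force": force on the tool from outside, world axes, zero at the start; "wrist_torque": the same for the moment, N m; "width": finger opening in m.
Only numpy, scipy, OpenCV 4.12 (cv2) and the standard library are available. Lean on these libraries where they do the work, as an engineer would, in place of code of your own. Each camera call takes 0.05 s, during which the arm holds its last target.

## Task

Weigh the lidded steel can: hang it by its handle on the hook of the spring scale, letting the spring take the weight gradually so that the hook never jumps up or down when you let go, and take your hand off it until hook and can have hung still for a couple of seconds. Then lift it off just as gently and set it down upright near the middle of the round tray, hand off. Do not overload the hook, tip the can, bang it down or disturb the other kitchenware.

Things in the scene. Friction and masses are not known exactly. Their poses are not given: they have to be found in the camera images.
- can_center (a point): Loose lidded steel can, 68 mm diameter (lid 72), 132 mm tall with the stiff square handle fixed on its lid. Point: on its axis, 66 mm above its underside, 1 mm below the lid's top; z up, the handle's bar along y. Its mass varies by a factor of three (under 1 kg) and is not told; centre of mass on the axis.
- can_grip (a point): Where to hold the can, from above: mid-way between the handle's two upright flat straps, 32 mm above can_center. The straps (16 mm wide along x, 4 mm thick) have outer faces 50 mm apart along y, inner 42 mm; they run from the lid to the can's top. Held by the outside of the straps, the hook passes between the fingers. Axes as for can_center.
- can_bar (a point): Middle of the axis of the handle's round top bar: 7 mm diameter, 42 mm long between the straps, along y; 30 mm above can_grip, 62 mm above can_center. Below it is 57 mm of free space down to the lid. Axes as for can_center.
- hook_seat (a point): Where the axis of the can's bar lies when seated in the V of the hook (7 mm wire J); moves with the hook; 225 mm above the counter unloaded. -x points level the way the open end points, away from the column; y level, along the seated bar. V bottom (wire axis) 9 mm below; top of wire at the tip (x = -18 mm) 19 mm above. Bring the bar in from -x at 28 mm or more above, then let it down.
- scale: Spring scale, fixed. Origin on the counter straight below hook_seat, same axes. Foot plate 14 mm high, x = -45 to 155 mm, 130 mm wide; white column 56 mm wide, 304 mm tall, front face at x = 103 mm (cap at 98). The hook's wire rises behind the V to 17 mm above hook_seat at x = 22 mm and runs level back to a small block before the column.
- hook (a joint): How far the hook is pulled down, m: 0 unloaded (upper stop), end stop 0.085. A spring draws it up, about 150 N/m: 6.7 mm per newton. Lightly damped: let go out of balance, it bobs for a second or two. Delicate: it must never run faster than 0.065 m/s up or down, also when the can is let go or lifted off, be pulled down past 75 mm, or be pressed with over 25 N.
- tray_mid (a point): Round shallow aluminium tray fixed on the counter, 224 mm over its 13 mm high rim; this point is the middle of its flat floor (about 190 mm across), 4 mm above the counter.
- mug: Blue plastic mug, 84 mm across and 120 mm tall, loose bystander; origin at the centre of its underside.
- bowl: Steel bowl, 120 mm across and 45 mm tall, loose bystander; origin at the centre of its underside.
- spice: Jar with a white cap, 52 mm across and 90 mm tall, loose bystander; origin at the centre of its underside.
Mind the look-alikes: they are no part of the job. What is shaped like the part that bears can_center but green is not meant. Of the things shaped like the part that bears tray_mid, the aluminium one is meant.

How it is judged:
On the way:
1. the can hangs by its handle bar in the hook's V, not touched by the robot, and hook and can hang still for a full second (distance between can_bar and hook_seat below 0.012 m and contact force between can and hook above 1.5 N and contact force between can and the arm below 0.05 N and contact force between can and the fingers below 0.05 N and velocity of joint hook between -0.01 and 0.01 m/s and linear speed of can below 0.03 m/s and angle between can's own z axis and vertical below 0.15 rad and height (world z) of can_center above 0.085 m), for 1 s.
At the end, for the whole second after the job is handed in: The can stands upright (within 0.08 rad) and still on the tray's floor, its axis within 55 mm of the tray's middle, and the hook is empty and back within 4 mm of its upper stop (horizontal distance between can_center and tray_mid below 0.055 m and height (world z) of can_center below 0.076 m and angle between can's own z axis and vertical below 0.08 rad and linear speed of can below 0.02 m/s and value of joint hook below 0.004 m); the robot touches nothing.
It fails at once if the hook runs down or up faster than 0.065 m/s (can let go or lifted out of balance) (velocity of joint hook above 0.065 m/s or velocity of joint hook below -0.065 m/s).
It fails at once if the hook is overloaded: pulled down past 75 mm or pressed with over 25 N (value of joint hook above 0.075 m or contact force between hook and anything else above 25 N).
It fails at once if the can is tipped by more than 0.6 rad (angle between can's own z axis and vertical above 0.6 rad).
It fails at once if the can is dropped or banged down (faster than 0.4 m/s within about 20 mm of the tray's floor) (horizontal distance between can_center and tray_mid below 0.12 m and height (world z) of can_center below 0.09 m and linear speed of can above 0.4 m/s).
It fails at once if the mug, bowl or jar is pushed more than 20 mm (distance of any of mug, bowl, spice from where it was at the start of the episode above 0.02 m).
It also fails if it takes over 72 s, if anything falls off the work surface, if the arm or the gripper's body presses on something with over 40 N, if the wrist force passes 120 N, or if a joint passes its speed limit or range.

## Working session

There is one attempt and no reset: what is moved stays moved. The work goes in short steps, Python scripts to look and compute and a tool call to move; the robot and the scene stay as the last step left them, time stands still between calls to the robot, and variables do not carry over. Pictures are saved under pics/ and viewed, and the job is handed in when it is done.

Besides the shell and the picture viewer there is one more tool, called as a command line: name --pt "numbers of a row" for each row, then --argument value for the rest. carry_out: Moves the arm, as the interface text tells. Its arguments: {"type":"object","properties":{"moves":{"type":"array"}},"required":["moves"]}

```bash
ls; mkdir -p pics; python3 - <<'E'
from plant import get_state, viewer, order, arm
import cv2
print(get_state())
for n in ["scene","top","wrist"]:
    im=viewer.get_image(n); cv2.imwrite(f"pics/{n}0.png",im[:,:,::-1]); 
    print(n,viewer.camera_info(n))
E
```

```text
pics
{'time_s': 0.0, 'q': array([ 1.01461594e+00,  3.13430243e-01,  1.49843226e+00, -9.76965728e-06,
        1.33104581e+00, -2.23444590e-01]), 'qd': array([-0.00183415, -0.00061544,  0.00199815, -0.00121893,  0.00180997,
        0.00084161]), 'joint_efforts': array([ 1.48910742e-03, -4.02207077e+01, -2.52271199e+01,  6.95074908e-02,
        3.51793016e-02, -9.63033949e-05]), 'position': array([0.1713824 , 0.49597672, 0.246173  ]), 'ee_rot': array([-5.20167402e-01, -3.09773152e+00,  1.91695657e-03]), 'ft_force': array([0.94063235, 0.07522294, 0.21128297]), 'wrist_torque': array([ 0.00274407, -0.00462787,  0.02153885]), 'width': 0.08834787034058364}
scene {'fx': 456.9601678468071, 'fy': 456.9601678468071, 'cx': 325.2926238963626, 'cy': 197.6835276734675, 'R': array([[-0.78921358,  0.614101  ,  0.00467822],
       [ 0.38827976,  0.50487178, -0.77093664],
       [-0.47579486, -0.60661721, -0.63689466]]), 't': array([ 0.45784277, -0.04028877,  1.57351089])}
top {'fx': 384.2970629532184, 'fy': 384.2970629532184, 'cx': 314.01503214923497, 'cy': 200.9486692379699, 'R': array([[ 0.00343027, -0.99998668,  0.00385565],
       [-0.98464388, -0.00405057, -0.17452803],
       [ 0.17454132, -0.00319777, -0.98464466]]), 't': array([-0.0828202 ,  0.52219861,  1.11984746])}
wrist {'fx': 286.8736163656169, 'fy': 286.8736163656169, 'cx': 322.5276569094483, 'cy': 195.74076948725823, 'T_tool_cam': array([[-2.17918782e-04, -9.51496006e-01, -3.07661020e-01,
         8.02471490e-02],
       [ 9.99999588e-01,  6.38296647e-05, -9.05712276e-04,
        -1.13328339e-04],
       [ 8.81419513e-04, -3.07661091e-01,  9.51495600e-01,
        -1.38861021e-01],
       [ 0.00000000e+00,  0.00000000e+00,  0.00000000e+00,
         1.00000000e+00]])}
```

View pics/scene0.png

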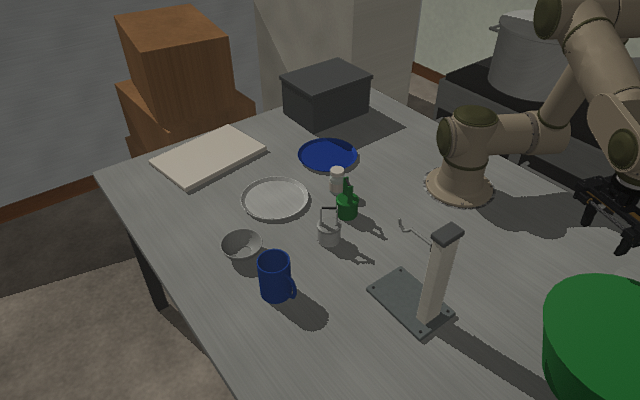

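View pics/top0.png

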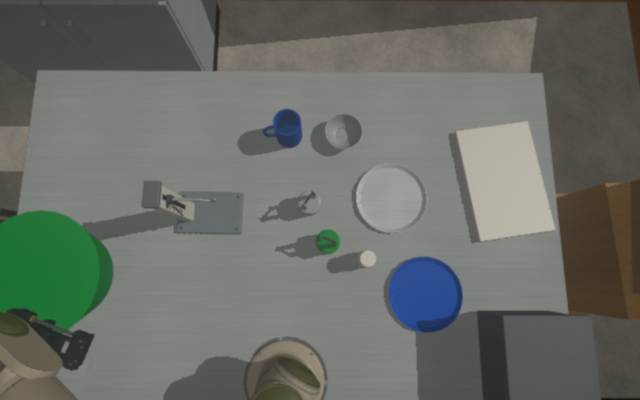

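View pics/wrist0.png

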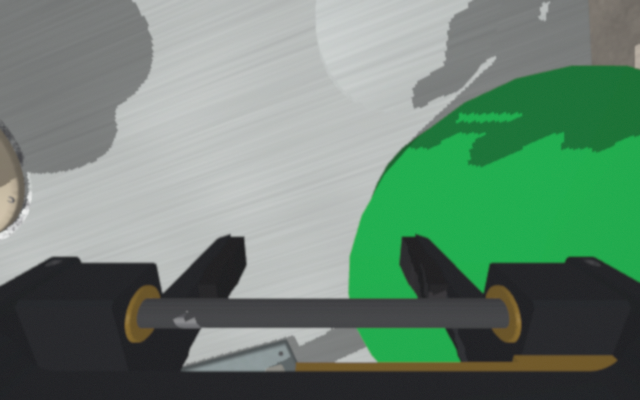

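```bash
python3 - <<'E'
import cv2
t=cv2.imread('pics/top0.png'); s=cv2.imread('pics/scene0.png')
cv2.imwrite('pics/tc1.png',cv2.resize(t[150:270,240:400],None,fx=5,fy=5,interpolation=cv2.INTER_CUBIC))
cv2.imwrite('pics/tc2.png',cv2.resize(t[160:250,130:260],None,fx=6,fy=6,interpolation=cv2.INTER_CUBIC))
cv2.imwrite('pics/sc1.png',cv2.resize(s[150:270,290:450],None,fx=5,fy=5,interpolation=cv2.INTER_CUBIC))
cv2.imwrite('pics/sc2.png',cv2.resize(s[200:350,350:500],None,fx=4,fy=4,interpolation=cv2.INTER_CUBIC))
E
```

```text
(no output)
```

View pics/tc1.png

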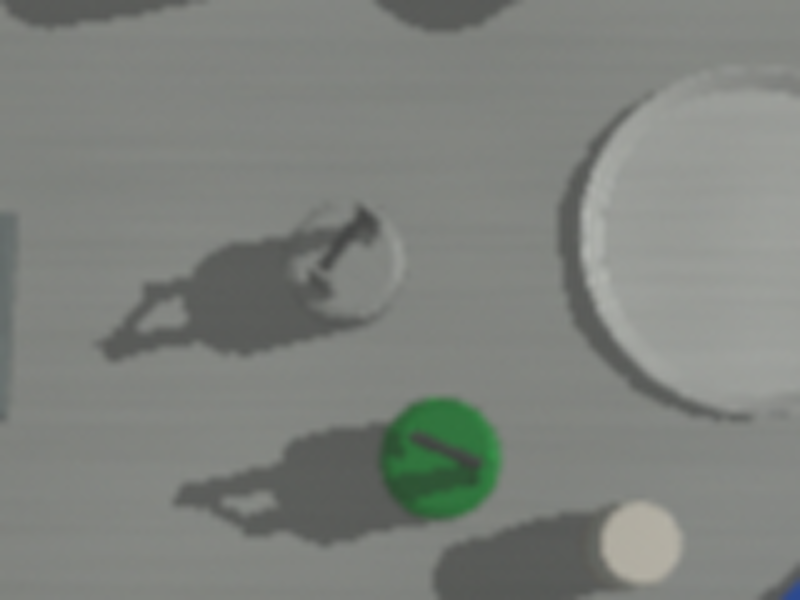

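View pics/tc2.png

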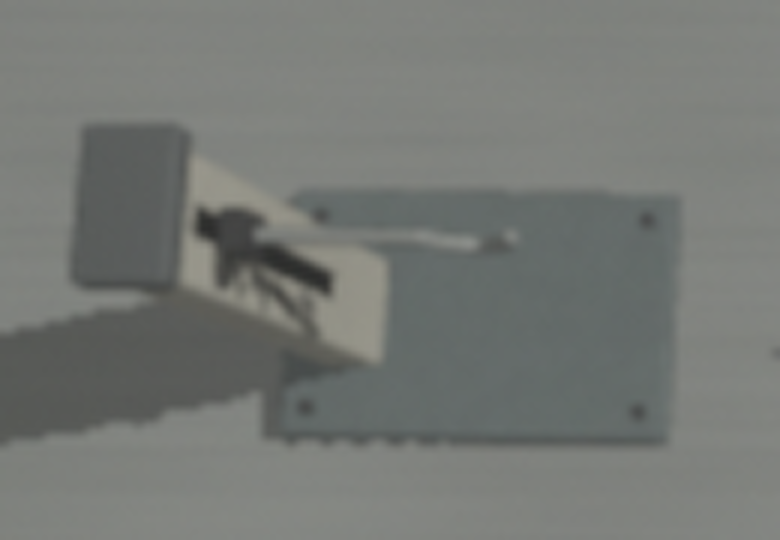

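View pics/sc1.png

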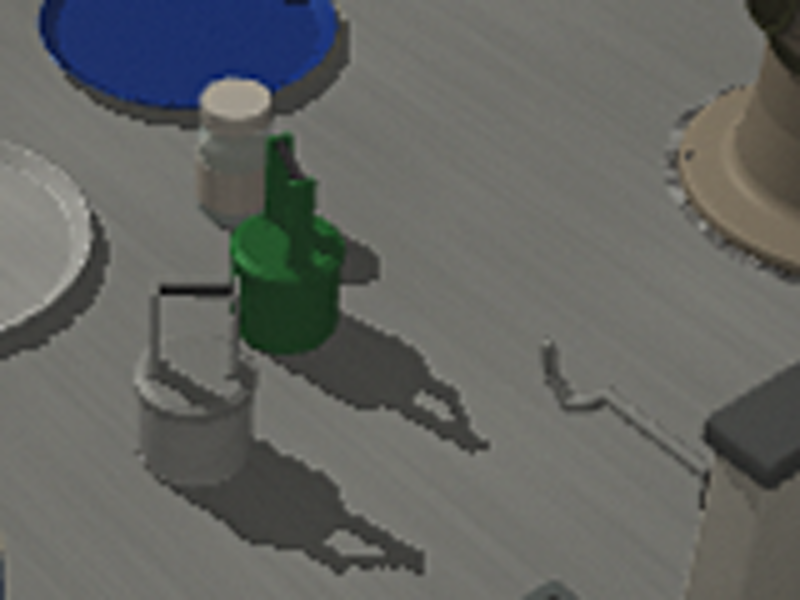

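View pics/sc2.png

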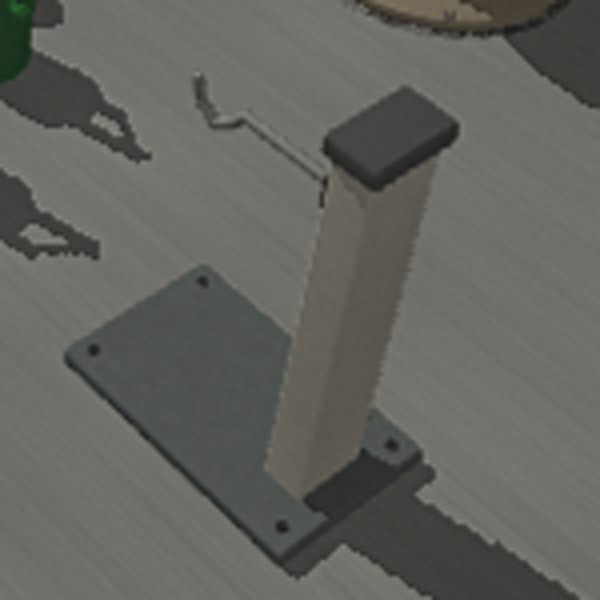

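```bash
cat > h.py <<'E'
import numpy as np
from plant import get_state, viewer, order, arm
from scipy.spatial.transform import Rotation as Rn
def cam(n,st=None):
    c=viewer.camera_info(n)
    if 'R' in c: return c,np.array(c['R']),np.array(c['t'])
    st=st or get_state()
    T=np.eye(4);T[:3,:3]=Rn.from_rotvec(st['ee_rot']).as_matrix();T[:3,3]=st['position']
    W=np.linalg.inv(T@np.array(c['T_tool_cam']))
    return c,W[:3,:3],W[:3,3]
def onz(n,p,z,st=None):
    c,R,t=cam(n,st)
    d=R.T@np.array([(p[0]-c['cx'])/c['fx'],(p[1]-c['cy'])/c['fy'],1]); o=-R.T@t
    return o+d*(z-o[2])/d[2]
def proj(n,X,st=None):
    c,R,t=cam(n,st); q=R@np.array(X)+t
    return np.array([c['cx']+c['fx']*q[0]/q[2],c['cy']+c['fy']*q[1]/q[2]])
E
python3 - <<'E'
from h import *
np.set_printoptions(precision=4,suppress=True)
T=lambda x,y:(240+x/5,150+y/5)
print('can lid top',onz('top',T(348,262),.067))
a,b=onz('top',T(365,222),.128),onz('top',T(323,270),.128); print('bar top',a,b,(a+b)/2)
S=lambda x,y:(290+x/5,150+y/5)
a,b=onz('scene',S(160,289),.128),onz('scene',S(233,290),.128); print('bar scene',a,b,(a+b)/2)
P=lambda x,y:(130+x/6,160+y/6)
for p in [(682,195),(668,434),(268,432),(510,241),(470,241),(255,235)]: print('top',p,onz('top',P(*p),.014),onz('top',P(*p),.225))
Q=lambda x,y:(350+x/4,200+y/4)
for p in [(203,264),(66,352),(280,553),(423,452)]: print('scene plate',p,onz('scene',Q(*p),.014))
for n,p in [('hook tip',(198,74)),('V',(213,122)),('knee',(243,119)),('end',(325,178))]: print(n,onz('scene',Q(*p),.225),onz('scene',Q(*p),.242))
print('tray', onz('top',(391.5,198),.006), onz('scene',(275.5,199),.006))
print('mug',onz('top',(287,136),.06),'bowl',onz('top',(343,132),.04),'jar',onz('top',(368,258),.09),'green',onz('top',T(440,460),.067))
for p in [(40,280)]: print('greenbig',[onz('top',p,z) for z in (0,.2,.4)])
E
```

```text
can lid top [ 0.5144 -0.0677  0.067 ]
bar top [ 0.5268 -0.0777  0.128 ] [ 0.4992 -0.0541  0.128 ] [ 0.513  -0.0659  0.128 ]
bar scene [ 0.5322 -0.0777  0.128 ] [ 0.5002 -0.0519  0.128 ] [ 0.5162 -0.0648  0.128 ]
top (682, 195) [0.5541 0.1392 0.014 ] [0.5121 0.1005 0.225 ]
top (668, 434) [0.4294 0.142  0.014 ] [0.4096 0.1028 0.225 ]
top (268, 432) [0.4296 0.3466 0.014 ] [0.4098 0.2708 0.225 ]
top (510, 241) [0.5294 0.2277 0.014 ] [0.4918 0.1732 0.225 ]
top (470, 241) [0.5293 0.2484 0.014 ] [0.4917 0.1902 0.225 ]
top (255, 235) [0.532  0.3601 0.014 ] [0.4939 0.282  0.225 ]
scene plate (203, 264) [0.4291 0.1475 0.014 ]
scene plate (66, 352) [0.5564 0.1472 0.014 ]
scene plate (280, 553) [0.557  0.3393 0.014 ]
scene plate (423, 452) [0.4318 0.3441 0.014 ]
hook tip [0.4759 0.1574 0.225 ] [0.4907 0.1696 0.242 ]
V [0.4989 0.1928 0.225 ] [0.5132 0.2042 0.242 ]
knee [0.483  0.2018 0.225 ] [0.4977 0.213  0.242 ]
end [0.4814 0.2644 0.225 ] [0.4961 0.2742 0.242 ]
tray [ 0.54   -0.3248  0.006 ] [ 0.5405 -0.3181  0.006 ]
mug [0.7234 0.0033 0.06  ] bowl [ 0.7446 -0.1714  0.04  ] jar [ 0.3505 -0.2348  0.09  ] green [ 0.3971 -0.1221  0.067 ]
greenbig [array([0.2835, 0.7502, 0.    ]), array([0.2894, 0.6116, 0.2   ]), array([0.2954, 0.4731, 0.4   ])]
```

```bash
cat >> h.py <<'E'
np.set_printoptions(precision=4,suppress=True)
def Rdown(yaw): # tool x at world angle yaw (deg), tool z down
    c,s=np.cos(np.radians(yaw)),np.sin(np.radians(yaw))
    x=np.array([c,s,0]);z=np.array([0,0,-1.]);return np.stack([x,np.cross(z,x),z],1)
def rel(P,yaw,st=None):
    st=st or get_state(); R=Rn.from_rotvec(st['ee_rot']).as_matrix()
    d=R.T@(np.array(P)-st['position'])*1000
    a=np.degrees(Rn.from_matrix(R.T@Rdown(yaw)).as_rotvec())
    return np.round(np.r_[a,d],2)
E
python3 - <<'E'
from h import *
print(rel([.1714,.496,.38],161)); print(rel([.514,-.066,.38],-130)); print(rel([.514,-.066,.26],-130))
E
```

```text
[  -0.05   -0.01   -0.07    0.03   -0.18 -133.7 ]
[  -0.04   -0.04  -69.07 -507.37 -419.42 -133.43]
[  -0.04   -0.04  -69.07 -507.4  -419.31  -13.43]
```

carry_out --pt "0 0 0 0 0 -40 88" --pt "0 0 0 0 0 -80 88" --pt "0 0 0 0 0 -120 88" --pt "0 0 -7 -30 -25 -133 88" --pt "0 0 -14 -60 -50 -133 88" --pt "0 0 -20 -90 -75 -133 88" --pt "0 0 -26 -120 -100 -133 88" --pt "0 0 -32 -150 -124 -133 88" --pt "0 0 -38 -180 -149 -133 88" --pt "0 0 -44 -210 -174 -133 88" --pt "0 0 -50 -240 -199 -133 88" --pt "0 0 -55 -270 -223 -133 88" --pt "0 0 -60 -300 -248 -133 88" --pt "0 0 -65 -330 -273 -133 88" --pt "0 0 -69 -360 -298 -133 88" --pt "0 0 -69 -390 -322 -133 88" --pt "0 0 -69 -420 -347 -133 88" --pt "0 0 -69 -450 -372 -133 88" --pt "0 0 -69 -480 -397 -133 88" --pt "0 0 -69 -507 -419 -133 88"

```text
time_s: 1.82
position: [0.5049, -0.0521, 0.3794]
ee_rot: [1.325, -2.848, 0.0]
ft_force: [0.5, -0.1, 0.2]
width: 0.088
```

```bash
python3 - <<'E'
from h import *
import cv2
s=get_state(); print(s['time_s'],s['position'],s['ee_rot'],s['q'],s['ft_force'])
im=viewer.get_image('wrist'); cv2.imwrite('pics/w1.png',im[:,:,::-1])
print(rel([.514,-.066,.26],-130,s))
E
```

```text
1.8167 [ 0.5049 -0.0521  0.3794] [ 1.3251 -2.8475  0.0005] [-0.3336  0.218   1.2813 -0.0008  1.6427 -2.7756] [ 0.5331 -0.0834  0.2229]
[  0.    -0.05  -0.09   4.65 -15.93 119.43]
```

View pics/w1.png

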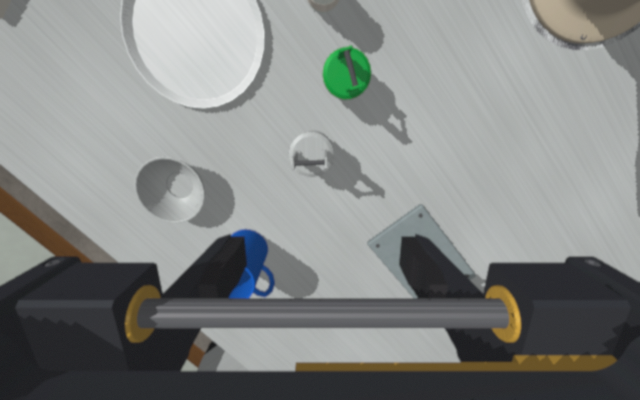

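carry_out --pt "0 0 0 2 -6 40 88" --pt "0 0 0 5 -16 80 88" --pt "0 0 0 5 -16 110 88" --pt "0 0 0 5 -16 119 88" --pt "0 0 0 5 -16 119 88"

```text
time_s: 2.28
position: [0.5153, -0.0715, 0.2569]
ee_rot: [1.317, -2.846, -0.004]
ft_force: [-0.1, -0.2, 0.8]
width: 0.0884
```

```bash
python3 - <<'E'
from h import *
import cv2
s=get_state(); print(s['time_s'],s['position'],s['ee_rot'],s['q'],s['ft_force'])
im=viewer.get_image('wrist')[:,:,::-1]; cv2.imwrite('pics/w2.png',im); cv2.imwrite('pics/w2c.png',cv2.resize(im[80:280,200:440],None,fx=3.3,fy=3,interpolation=cv2.INTER_CUBIC)) if 0 else cv2.imwrite('pics/w2c.png',cv2.resize(im[100:290,220:440],None,fx=3,fy=3,interpolation=cv2.INTER_CUBIC))
im=viewer.get_image('scene')[:,:,::-1]; cv2.imwrite('pics/s2.png',cv2.resize(im[50:300,250:550],None,fx=2.4,fy=2.4))
E
```

```text
2.2833 [ 0.5153 -0.0715  0.2569] [ 1.3166 -2.8456 -0.0039] [-0.362   0.2984  1.4903 -0.0028  1.359  -2.7989] [-0.0547 -0.2068  0.751 ]
```

View pics/w2c.png

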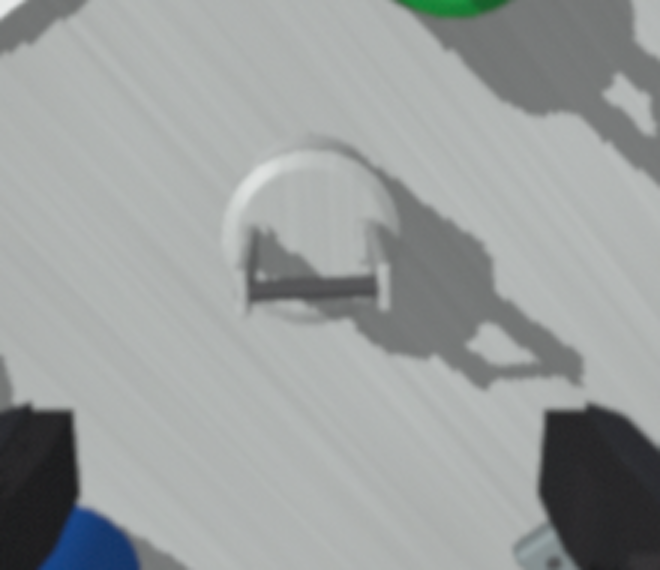

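View pics/s2.png

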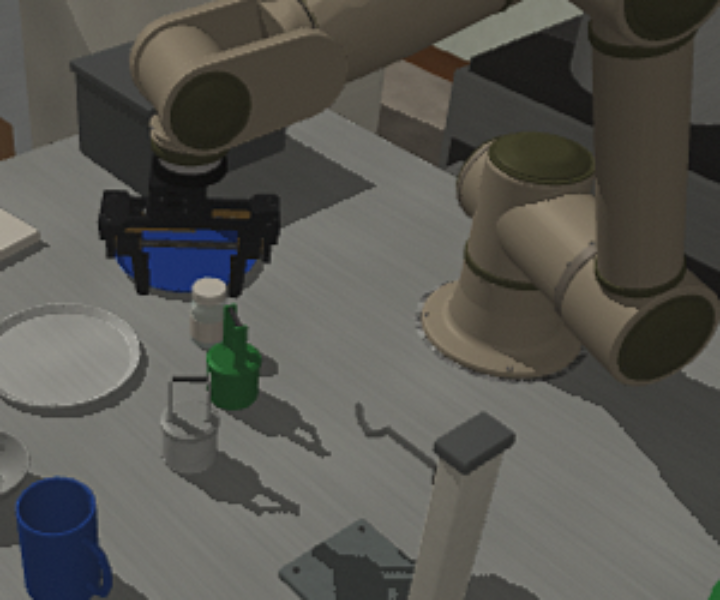

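```bash
python3 - <<'E'
from h import *
W=lambda x,y:(220+x/3,100+y/3)
a,b=onz('wrist',W(247,290),.128),onz('wrist',W(378,287),.128)
m=(a+b)/2; print(a,b,m,np.linalg.norm(a-b),np.degrees(np.arctan2(*(b-a)[1::-1])))
print('lid',onz('wrist',W(311,235),.067))
ang=np.degrees(np.arctan2(*(b-a)[1::-1]))
for yaw in (-130,-129): print(rel([m[0],m[1],.110],yaw))
E
```

```text
[ 0.5372 -0.0787  0.128 ] [ 0.5034 -0.0514  0.128 ] [ 0.5203 -0.065   0.128 ] 0.043429485108487396 141.09209797541516
lid [ 0.5188 -0.0674  0.067 ]
[ -0.1   -0.13  -0.31  -7.81   1.77 150.5 ]
[ -0.1   -0.13  -1.31  -7.81   1.77 150.5 ]
```

```bash
python3 - <<'E'
from h import *
import cv2
s=get_state(); print(s['position'],rel([.518,-.0655,.160],-129,s))
im=viewer.get_image('wrist')[:,:,::-1]; cv2.imwrite('pics/w3c.png',cv2.resize(im[100:290,220:440],None,fx=3,fy=3,interpolation=cv2.INTER_CUBIC))
E
```

```text
[ 0.5166 -0.0717  0.2605] [ -0.1   -0.13  -1.31  -5.87   3.12 100.5 ]
```

carry_out --pt "0 0 -1.3 -3 2 25 88" --pt "0 0 -1.3 -6 3 50 88" --pt "0 0 -1.3 -6 3 75 88" --pt "0 0 -1.3 -6 3 95 88" --pt "0 0 -1.3 -6 3 100.5 88" --pt "0 0 -1.3 -6 3 100.5 88" --pt "0 0 -1.3 -6 3 100.5 88"

```text
time_s: 3.02
position: [0.5194, -0.0658, 0.1624]
ee_rot: [-1.352, 2.834, -0.009]
ft_force: [0.8, 0.3, 0.4]
width: 0.0878
```

```bash
python3 - <<'E'
from h import *
import cv2
s=get_state(); print(s['position'],s['ft_force'],rel([.518,-.0655,.110],-129,s))
im=viewer.get_image('wrist')[:,:,::-1]; cv2.imwrite('pics/w4.png',im)
for z in (.128,): print(proj('wrist',[.518,-.0655,z],s))
E
```

```text
[ 0.5194 -0.0658  0.1624] [0.7732 0.3009 0.3936] [-0.32 -0.06  0.    0.59  1.55 52.37]
[324.456  229.9142]
```

View pics/w4.png

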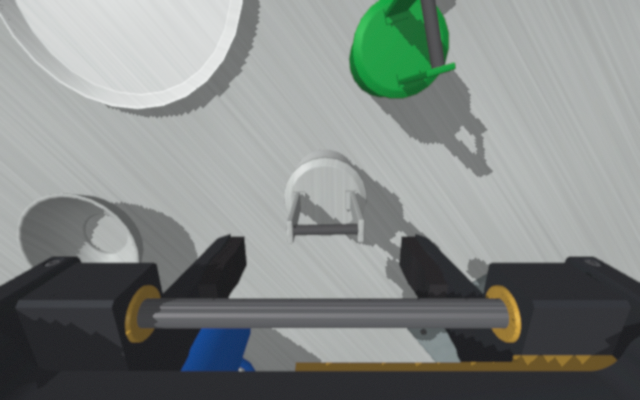

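carry_out --pt "0 0 0 1 3.5 15 88" --pt "0 0 0 1 3.5 30 88" --pt "0 0 0 1 3.5 44 88" --pt "0 0 0 1 3.5 52 88" --pt "0 0 0 1 3.5 52 88" --pt "0 0 0 1 3.5 52 88" --pt "0 0 0 1 3.5 52 88"

```text
time_s: 3.65
position: [0.5169, -0.0649, 0.1117]
ee_rot: [-1.351, 2.833, -0.012]
ft_force: [-0.2, -0.3, -0.3]
width: 0.0878
```

```bash
python3 - <<'E'
from h import *
import cv2
s=get_state(); print(s['position'],s['ft_force'],s['width'],rel([.518,-.0655,.110],-129,s))
im=viewer.get_image('wrist')[:,:,::-1]; cv2.imwrite('pics/w5.png',im[100:400])
im=viewer.get_image('scene')[:,:,::-1]; cv2.imwrite('pics/s5.png',cv2.resize(im[130:280,220:470],None,fx=3,fy=3))
E
```

```text
[ 0.5169 -0.0649  0.1117] [-0.233  -0.2871 -0.2851] 0.08777612777445594 [-0.46 -0.01  0.   -0.16 -1.22  1.71]
```

View pics/w5.png

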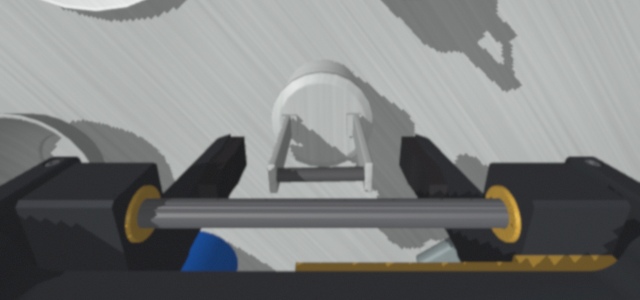

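View pics/s5.png

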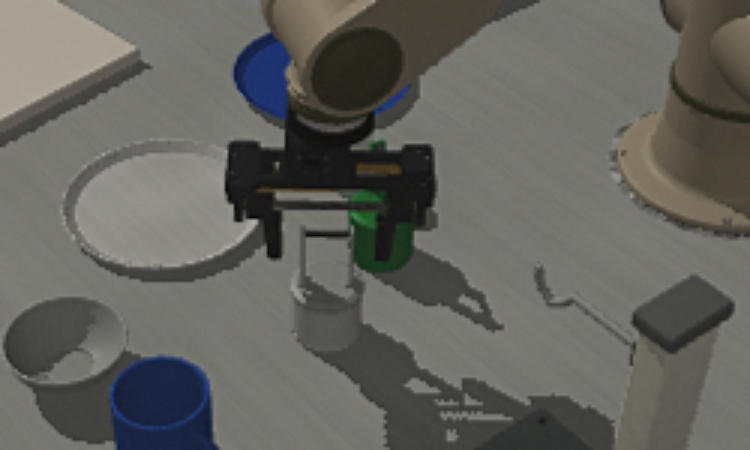

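```bash
python3 - <<'E'
from h import *
s=get_state(); p=s['position']; print(p, proj('wrist',[p[0],p[1],.128],s))
W=lambda x,y:(x,100+y); m=onz('wrist',(321,275),.128,s); R=Rn.from_rotvec(s['ee_rot']).as_matrix(); print(m,R.T@(m-p)*1000)
E
```

```text
[ 0.5168 -0.0648  0.1114] [321.8731 274.5788]
[ 0.5172 -0.0649  0.128 ] [ -0.2359  -0.5572 -16.5564]
```

Aligned within 1 mm. Closing.

carry_out --pt "-0.4 0 0 0 0 1 75" --pt "-0.4 0 0 0 0 1 65" --pt "-0.4 0 0 0 0 1 56" --pt "-0.4 0 0 0 0 1 52" --pt "-0.4 0 0 0 0 1 46" --pt "-0.4 0 0 0 0 1 40" --pt "-0.4 0 0 0 0 1 40" --pt "-0.4 0 0 0 0 1 40" --pt "-0.4 0 0 0 0 1 40" --pt "-0.4 0 0 0 0 1 40"

```text
time_s: 4.58
position: [0.5169, -0.0649, 0.1105]
ee_rot: [-1.352, 2.835, -0.002]
ft_force: [0.5, -1.1, -0.7]
width: 0.0497
```

```bash
python3 - <<'E'
from h import *
s=get_state(); print(s['position'],s['ft_force'],s['width'],s['wrist_torque'],s['q'],rel([.517,-.065,.15],-129,s))
E
```

```text
[ 0.5169 -0.0649  0.1105] [ 0.5117 -1.1104 -0.6852] 0.0497284160687516 [-0.1568 -0.1945 -0.0529] [-0.3498  0.4539  1.6806 -0.0007  1.006  -2.8103] [ -0.07  -0.01   0.     0.01  -0.16 -39.46]
```

carry_out --pt "0 0 0 0 0 -4 40" --pt "0 0 0 0 0 -12 40" --pt "0 0 0 0 0 -25 40" --pt "0 0 0 0 0 -45 40" --pt "0 0 0 0 0 -65 40" --pt "0 0 0 0 0 -85 40" --pt "0 0 0 0 0 -105 40" --pt "0 0 0 0 0 -125 40" --pt "0 0 0 0 0 -140 40" --pt "0 0 0 0 0 -150 40" --pt "0 0 0 0 0 -155 40" --pt "0 0 0 0 0 -155 40" --pt "0 0 0 0 0 -155 40" --pt "0 0 0 0 0 -155 40" --pt "0 0 0 0 0 -155 40"

```text
time_s: 5.83
position: [0.5165, -0.0647, 0.2646]
ee_rot: [1.352, -2.835, -0.0]
ft_force: [0.3, -0.2, -6.4]
width: 0.0499
```

```bash
python3 - <<'E'
from h import *
import cv2
s=get_state(); print(s['time_s'],s['position'],s['ft_force'],s['width'],s['wrist_torque'],rel([.492,.105,.262],-99,s))
im=viewer.get_image('wrist')[:,:,::-1]; cv2.imwrite('pics/w6.png',im)
s=get_state(); print(s['time_s'],s['position'],s['ft_force'])
im=viewer.get_image('scene')[:,:,::-1]; cv2.imwrite('pics/s6.png',cv2.resize(im[80:280,220:470],None,fx=3,fy=3))
s=get_state(); print(s['time_s'],s['position'],s['ft_force'])
E
```

```text
5.8333 [ 0.5165 -0.0647  0.2646] [ 0.2857 -0.2323 -6.3821] 0.04986092115521854 [ 0.0912  0.0602 -0.026 ] [   0.04   -0.04  -30.   -116.44  125.82    2.56]
5.8833 [ 0.5166 -0.0647  0.2648] [-0.6966 -0.019  -5.7078]
5.9333 [ 0.5166 -0.0647  0.265 ] [ 0.6388 -0.2888 -5.575 ]
```

View pics/w6.png

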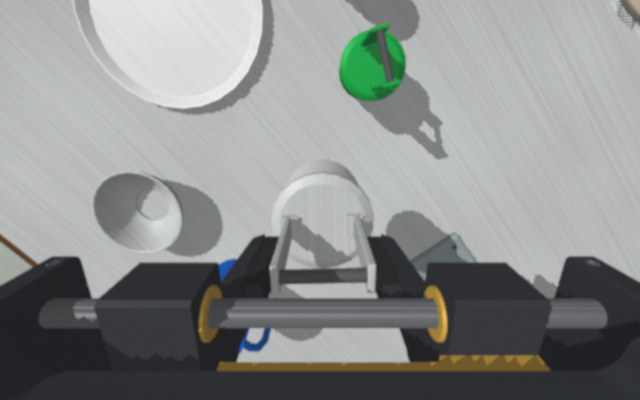

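View pics/s6.png

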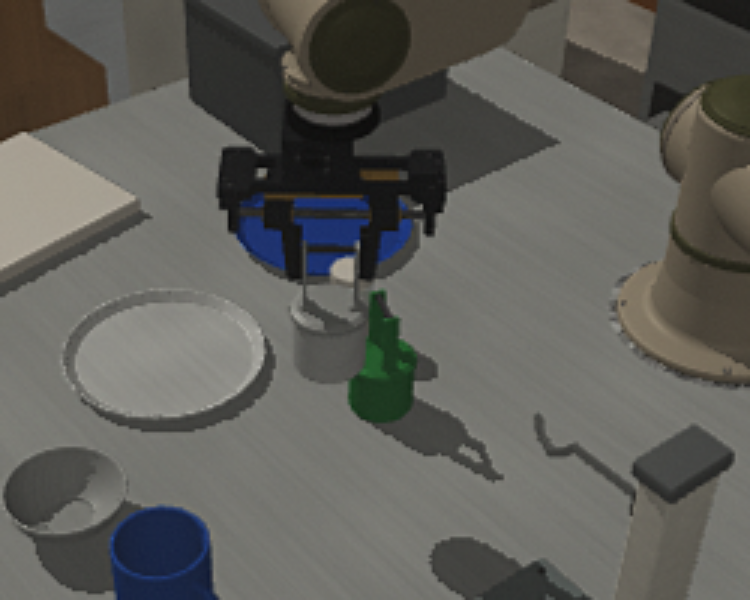

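carry_out --pt "0 0 -1 -4 4 0 40" --pt "0 0 -4 -14 15 0 40" --pt "0 0 -8 -28 30 0 40" --pt "0 0 -12 -44 48 0 40" --pt "0 0 -16 -60 65 0 40" --pt "0 0 -20 -76 82 0 40" --pt "0 0 -24 -90 98 0 40" --pt "0 0 -27 -102 110 0 40" --pt "0 0 -29 -111 120 0 40" --pt "0 0 -30 -116 126 0 40" --pt "0 0 -30 -116 126 0 40" --pt "0 0 -30 -116 126 0 40" --pt "0 0 -30 -116 126 0 40"

```text
time_s: 7.02
position: [0.4899, 0.1352, 0.2636]
ee_rot: [1.975, -2.421, 0.039]
ft_force: [-0.1, 1.4, -5.5]
width: 0.0497
```

```bash
python3 - <<'E'
from h import *
import cv2
s=get_state(); print(s['time_s'],s['position'],s['ft_force'],s['width'],s['q'],rel([.492,.105,.262],-99,s))
im=viewer.get_image('wrist')[:,:,::-1]; cv2.imwrite('pics/w7.png',im)
im=viewer.get_image('scene')[:,:,::-1]; cv2.imwrite('pics/s7.png',cv2.resize(im[80:280,270:520],None,fx=3,fy=3))
im=viewer.get_image('top')[:,:,::-1]; cv2.imwrite('pics/t7.png',cv2.resize(im[130:280,130:350],None,fx=3.5,fy=3.5))
E
```

```text
7.0167 [0.4899 0.1352 0.2636] [-0.0572  1.3614 -5.4765] 0.049676851473354794 [ 0.0531  0.2667  1.5148 -0.031   1.3595 -2.8799] [-0.44 -1.68 -2.58 29.11 -8.1   2.55]
```

View pics/w7.png

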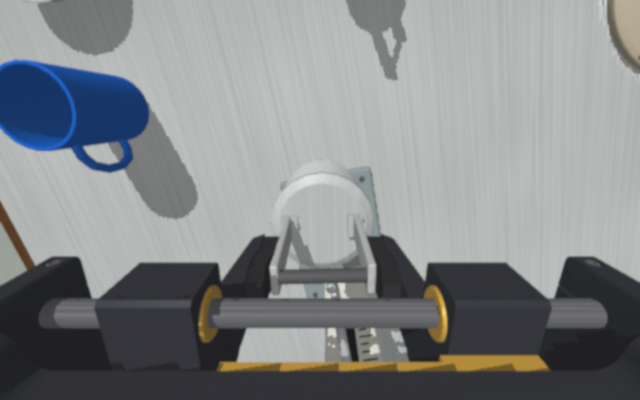

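View pics/s7.png

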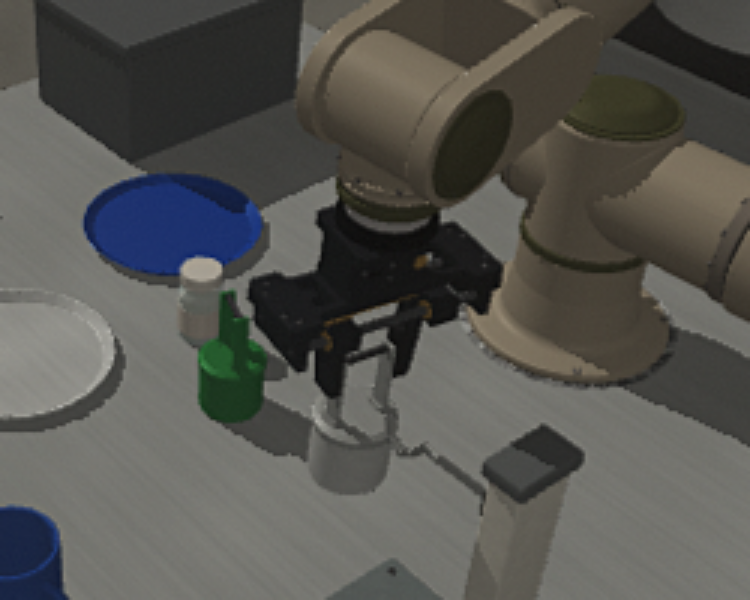

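View pics/t7.png

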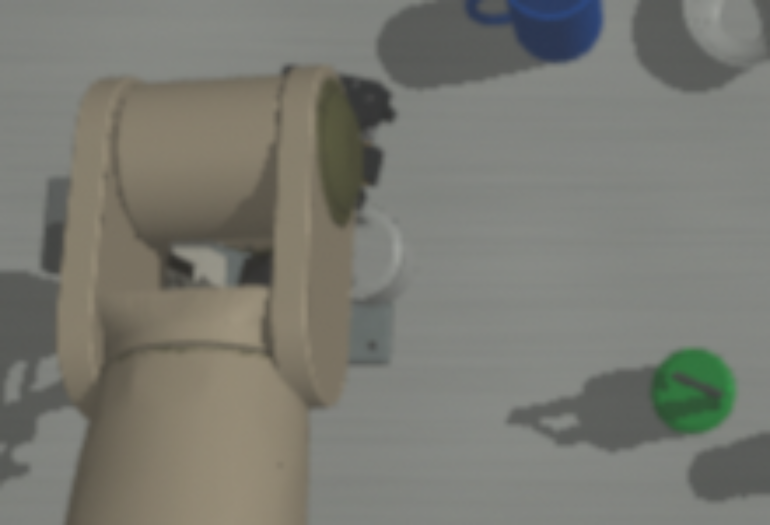

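```bash
python3 - <<'E'
from h import *
s=get_state(); print(s['time_s'],s['position'],s['ft_force'],s['q'],rel([.492,.10,.265],-112,s))
E
```

```text
7.1667 [0.4899 0.1352 0.2636] [ 0.1492  0.1013 -5.803 ] [ 0.053   0.2667  1.5148 -0.0309  1.3595 -2.8798] [-0.62 -1.62 10.41 34.08 -9.14 -0.31]
```

carry_out --pt "-0.1 -0.3 1.5 4 -1 0 40" --pt "-0.2 -0.6 4 10 -3 0 40" --pt "-0.4 -1 7 20 -6 0 40" --pt "-0.6 -1.6 10.4 29 -8 0 40" --pt "-0.6 -1.6 10.4 34 -9 0 40" --pt "-0.6 -1.6 10.4 34 -9 0 40" --pt "-0.6 -1.6 10.4 34 -9 0 40" --pt "-0.6 -1.6 10.4 34 -9 0 40"

```text
time_s: 7.83
position: [0.4918, 0.1003, 0.2647]
ee_rot: [1.758, -2.604, 0.001]
ft_force: [-0.5, 0.8, -5.9]
width: 0.0497
```

```bash
python3 - <<'E'
from h import *
import cv2
s=get_state(); print(s['time_s'],s['position'],s['ft_force'],s['width'],s['q'],rel([.492,.10,.265],-112,s))
im=viewer.get_image('wrist')[:,:,::-1]; cv2.imwrite('pics/w8.png',im)
im=viewer.get_image('scene')[:,:,::-1]; cv2.imwrite('pics/s8.png',cv2.resize(im[150:280,320:480],None,fx=4.5,fy=4.5,interpolation=cv2.INTER_CUBIC))
E
```

```text
7.8333 [0.4918 0.1003 0.2647] [-0.46    0.7894 -5.9159] 0.049682614982996386 [-0.0324  0.2487  1.5351 -0.0003  1.3576 -2.791 ] [-0.02 -0.01  0.06  0.25 -0.27 -0.32]
```

View pics/s8.png

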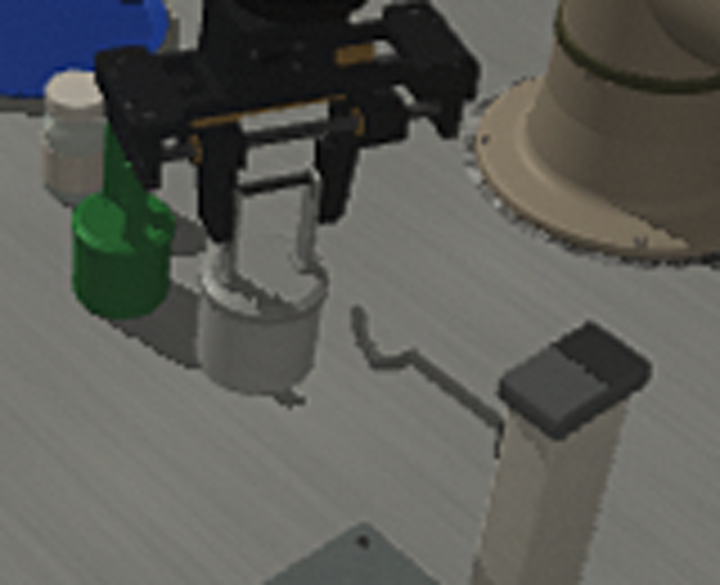

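View pics/w8.png

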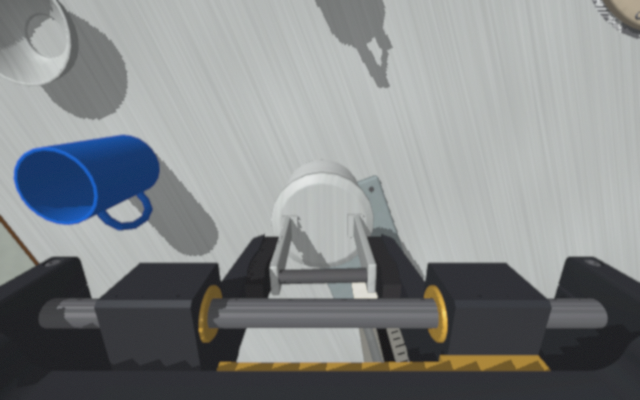

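```bash
python3 - <<'E'
from h import *
from scipy.optimize import least_squares
Q=lambda x,y:np.array((350+x/4,200+y/4)); S=lambda x,y:np.array((320+x/4.5,150+y/4.5)); P=lambda x,y:np.array((130+x/6,160+y/6))
print('px',[ (Q(*a),S(*b)) for a,b in [((198,76),(357,312)),((213,122),(375,362)),((243,119),(412,354))]])
obs=[('scene',S(357,312),(-18,17)),('scene',S(375,362),(0,-9)),('scene',S(412,354),(22,17)),('scene',Q(198,76),(-18,17)),('scene',Q(213,122),(0,-9)),('scene',Q(243,119),(22,17)),
 ('top',P(513,238),(-18,17)),('top',P(255,235),None)]
obs=obs[:-1]
def f(v):
    r=[]
    for n,p,(a,z) in obs: r+=list(proj(n,[v[0],v[1]+a/1000,.225+z/1000+v[2]])-p)
    return r
for fixz in (True,False):
    g=(lambda v:f([v[0],v[1],0])) if fixz else f
    s=least_squares(g,[.492,.189] if fixz else [.492,.189,0]); print(s.x,np.round(s.fun,1))
E
```

```text
px [(array([399.5, 219. ]), array([399.3333, 219.3333])), (array([403.25, 230.5 ]), array([403.3333, 230.4444])), (array([410.75, 229.75]), array([411.5556, 228.6667]))]
[0.4924 0.1881] [-0.2 -0.5  0.   0.6 -0.1 -0.6 -0.4 -0.1  0.1  0.5  0.7 -1.7 -0.9 -0.9]
[ 0.4904  0.1865 -0.0032] [-0.2 -0.1 -0.   0.8 -0.2 -0.3 -0.4  0.2  0.1  0.8  0.6 -1.4 -0.1  0.1]
```

```bash
python3 - <<'E'
from h import *
s=get_state(); p=s['position']; print(p,proj('scene',p+[0,0,.0175]), (320+278/4.5,150+183.5/4.5))
print(onz('scene',(320+278/4.5,150+183.5/4.5),p[2]+.0175))
print(rel([.492,.102,.2425],-112,s)); print(rel([.492,.188,.2425],-101,s))
E
```

```text
[0.4919 0.1005 0.2647] [380.469  190.9712] (381.77777777777777, 190.77777777777777)
[0.4888 0.1018 0.2822]
[-0.02 -0.02  0.07 -1.49  0.45 22.19]
[ -0.02  -0.02 -10.93 -81.26  32.57  22.15]
```

carry_out --pt "0 0 0 0 0 6 40" --pt "0 0 0 0 0 14 40" --pt "0 0 0 0 0 20 40" --pt "0 0 0 0 0 22 40" --pt "0 0 0 0 0 22 40" --pt "0 0 -0.5 -4 1.5 22 40" --pt "0 0 -1.5 -12 5 22 40" --pt "0 0 -3 -22 9 22 40" --pt "0 0 -4.5 -33 13 22 40" --pt "0 0 -6 -44 17.5 22 40" --pt "0 0 -7.5 -54 21.5 22 40" --pt "0 0 -9 -64 25.5 22 40" --pt "0 0 -10 -72 29 22 40" --pt "0 0 -11 -77 31 22 40" --pt "0 0 -11 -80 32 22 40" --pt "0 0 -11 -80 32 22 40" --pt "0 0 -11 -80 32 22 40"

```text
time_s: 9.35
position: [0.4921, 0.1865, 0.2426]
ee_rot: [1.999, -2.423, 0.001]
ft_force: [-0.7, -0.6, -5.0]
width: 0.0495
```

```bash
python3 - <<'E'
from h import *
import cv2
s=get_state(); print(s['time_s'],s['position'],s['ft_force'],s['width'],s['q'],rel([.492,.187,.2425],-101,s))
im=viewer.get_image('wrist')[:,:,::-1]; cv2.imwrite('pics/w9.png',cv2.resize(im[150:400,200:440],None,fx=3,fy=2.4))
im=viewer.get_image('scene')[:,:,::-1]; cv2.imwrite('pics/s9.png',cv2.resize(im[150:280,340:500],None,fx=4.5,fy=4.5,interpolation=cv2.INTER_CUBIC))
E
```

```text
9.35 [0.4921 0.1865 0.2426] [-0.7034 -0.5881 -5.0099] 0.04945833291294387 [ 0.1397  0.3188  1.5006 -0.0006  1.3221 -2.8107] [-0.02 -0.03  0.05 -0.48  0.18  0.11]
```

View pics/s9.png

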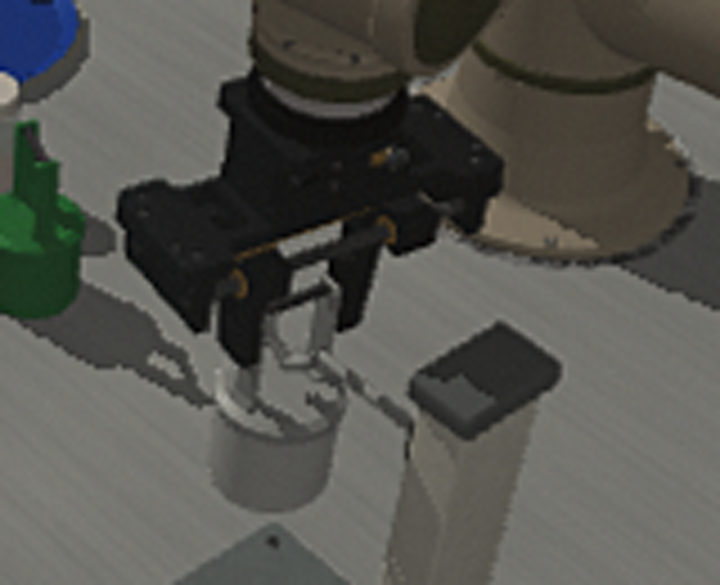

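View pics/w9.png

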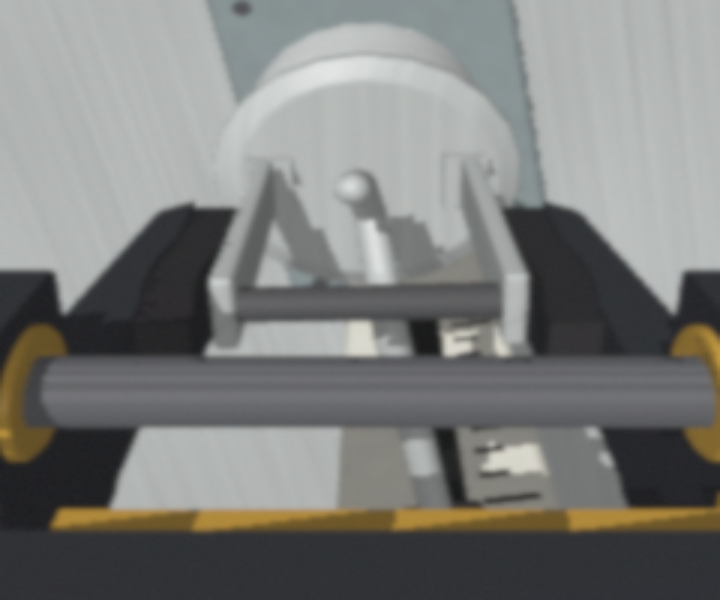

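```bash
python3 - <<'E'
from h import *
s=get_state();p=s['position'];print(p,s['ft_force'])
for z in (.2405,.242): print(onz('wrist',(318,227.9),z,s))
print(proj('wrist',p+[0,0,.0175],s),'bar obs',(200+370/3,150+302/2.4), onz('wrist',(200+370/3,150+302/2.4),p[2]+.0175,s))
E
```

```text
[0.4921 0.1863 0.2426] [-0.1787 -0.4851 -5.7021]
[0.4911 0.1697 0.2405]
[0.4909 0.1691 0.242 ]
[321.8568 275.4329] bar obs (323.3333333333333, 275.83333333333337) [0.4915 0.1866 0.2601]
```

carry_out --pt "0 0 0 -1 0 4 40" --pt "0 0 0 -1 0 10 40" --pt "0 0 0 -1 0 16 40" --pt "0 0 0 -1 0 21 40" --pt "0 0 0 -1 0 25 40" --pt "0 0 0 -1 0 27 40" --pt "0 0 0 -1 0 28 40" --pt "0 0 0 -1 0 28 40" --pt "0 0 0 -1 0 28 40"

```text
time_s: 10.2
position: [0.4924, 0.1872, 0.2149]
ee_rot: [-1.999, 2.423, -0.001]
ft_force: [-0.0, -0.0, -5.7]
width: 0.0496
```

```bash
cat > look.py <<'E'
from h import *
import cv2,sys
k=sys.argv[1]
f=[]
for i in range(2):
    s=get_state(); f.append(s['ft_force'])
    im=viewer.get_image('wrist' if i==0 else 'scene')[:,:,::-1]
    if i==0: cv2.imwrite(f'pics/w{k}.png',cv2.resize(im[150:400,200:440],None,fx=3,fy=2.4))
    else: cv2.imwrite(f'pics/s{k}.png',cv2.resize(im[170:290,340:480],None,fx=5,fy=5,interpolation=cv2.INTER_CUBIC))
s=get_state(); f.append(s['ft_force'])
print(s['time_s'],s['position'],s['ee_rot'],s['width']);print(np.array(f),s['wrist_torque'])
E
python3 look.py 10
```

```text
10.3 [0.4924 0.1872 0.2149] [-1.9987  2.4235 -0.0012] 0.050121872082986074
[[-0.0139 -0.0494 -5.6766]
 [-0.0422  0.3172 -6.2095]
 [ 0.5458 -0.5628 -4.9873]] [ 0.0582  0.0547 -0.0135]
```

View pics/w10.png

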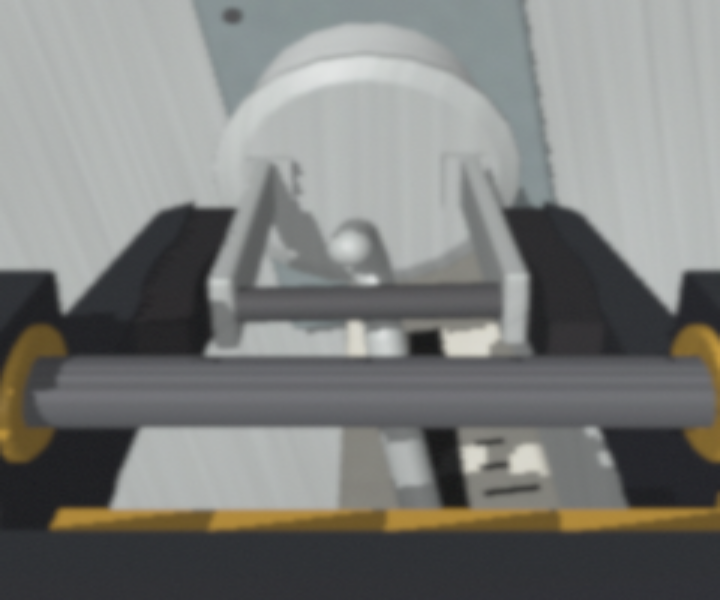

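View pics/s10.png

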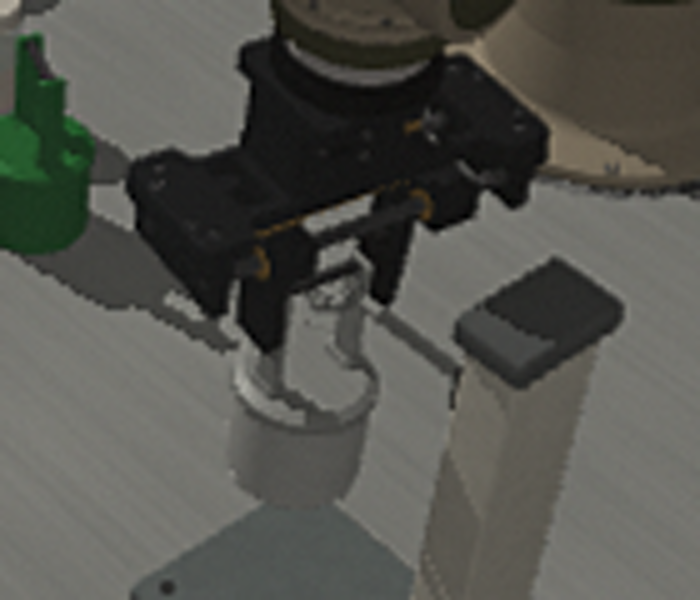

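carry_out --pt "0 0 0 0 0 1 40" --pt "0 0 0 0 0 2 40" --pt "0 0 0 0 0 3 40" --pt "0 0 0 0 0 4 40" --pt "0 0 0 0 0 5 40" --pt "0 0 0 0 0 6 40" --pt "0 0 0 0 0 7 40" --pt "0 0 0 0 0 8 40" --pt "0 0 0 0 0 9 40" --pt "0 0 0 0 0 10 40" --pt "0 0 0 0 0 11 40" --pt "0 0 0 0 0 12 40" --pt "0 0 0 0 0 13 40" --pt "0 0 0 0 0 14 40" --pt "0 0 0 0 0 15 40" --pt "0 0 0 0 0 15 40" --pt "0 0 0 0 0 15 40" --pt "0 0 0 0 0 15 40" --pt "0 0 0 0 0 15 40"

```text
time_s: 11.88
position: [0.4925, 0.1872, 0.2]
ee_rot: [-1.999, 2.423, -0.001]
ft_force: [0.5, 0.4, -4.5]
width: 0.0496
```

```bash
python3 look.py 11
```

```text
11.9833 [0.4925 0.1872 0.2   ] [-1.9986  2.4233 -0.0014] 0.04998707079359122
[[ 0.5074  0.3742 -4.4855]
 [ 0.1147  0.7537 -5.2412]
 [ 0.8697  0.2    -5.8083]] [0.1559 0.1003 0.0577]
```

View pics/w11.png

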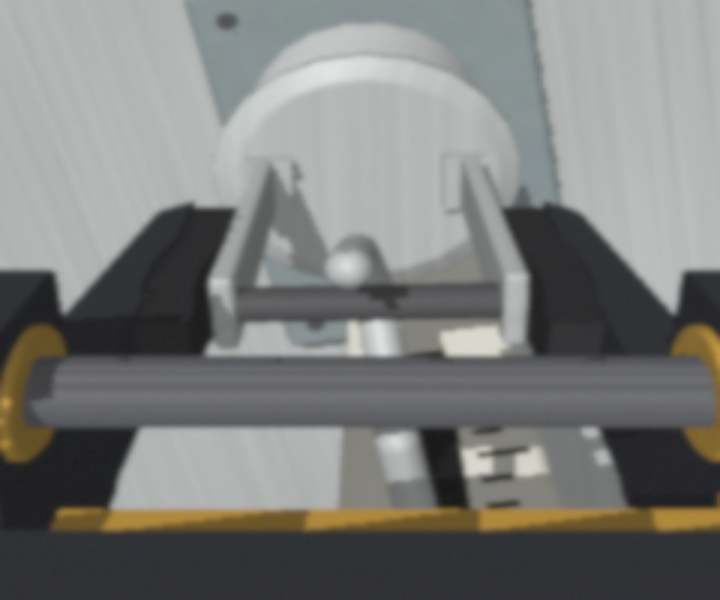

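carry_out --pt "0 0 0 0 0 1 40" --pt "0 0 0 0 0 2 40" --pt "0 0 0 0 0 3 40" --pt "0 0 0 0 0 4 40" --pt "0 0 0 0 0 5 40" --pt "0 0 0 0 0 6 40" --pt "0 0 0 0 0 7 40" --pt "0 0 0 0 0 8 40" --pt "0 0 0 0 0 9 40" --pt "0 0 0 0 0 10 40" --pt "0 0 0 0 0 11 40" --pt "0 0 0 0 0 12 40" --pt "0 0 0 0 0 13 40" --pt "0 0 0 0 0 14 40" --pt "0 0 0 0 0 15 40" --pt "0 0 0 0 0 15 40" --pt "0 0 0 0 0 15 40" --pt "0 0 0 0 0 15 40"

```text
time_s: 13.48
position: [0.4925, 0.1872, 0.185]
ee_rot: [-1.999, 2.423, -0.001]
ft_force: [-0.4, -0.6, -2.1]
width: 0.0496
```

```bash
python3 look.py 12; python3 - <<'E'
from h import *
f=[]
for i in range(8): viewer.get_image('top'); f.append(get_state()['ft_force'])
print(np.mean(f,0),np.std(f,0))
E
```

```text
13.5833 [0.4925 0.1872 0.185 ] [-1.9986  2.4233 -0.0015] 0.04958814026743876
[[-0.3582 -0.574  -2.122 ]
 [-0.709   0.8586 -2.3799]
 [ 0.2823 -1.0624 -1.7667]] [ 0.0973  0.0868 -0.0243]
[-0.4442  0.1729 -2.262 ] [0.5246 0.6119 0.489 ]
```

View pics/w12.png

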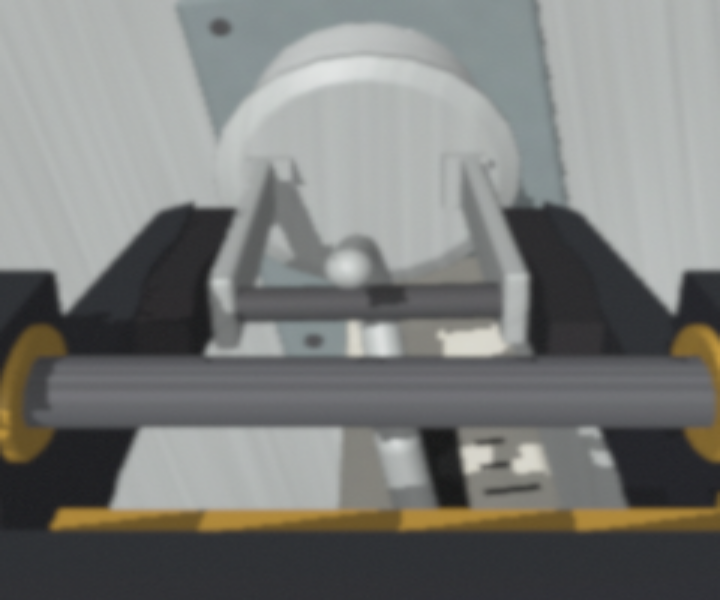

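View pics/s12.png

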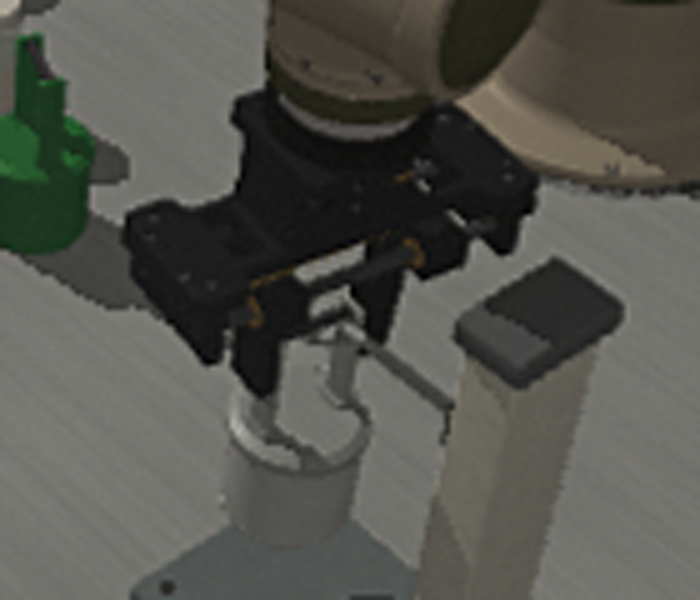

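carry_out --pt "0 0 0 0 0 1 40" --pt "0 0 0 0 0 2 40" --pt "0 0 0 0 0 3 40" --pt "0 0 0 0 0 4 40" --pt "0 0 0 0 0 5 40" --pt "0 0 0 0 0 6 40" --pt "0 0 0 0 0 7 40" --pt "0 0 0 0 0 8 40" --pt "0 0 0 0 0 9 40" --pt "0 0 0 0 0 10 40" --pt "0 0 0 0 0 11 40" --pt "0 0 0 0 0 12 40" --pt "0 0 0 0 0 13 40" --pt "0 0 0 0 0 14 40" --pt "0 0 0 0 0 15 40" --pt "0 0 0 0 0 15 40" --pt "0 0 0 0 0 15 40" --pt "0 0 0 0 0 15 40"

```text
time_s: 15.48
position: [0.4925, 0.1872, 0.17]
ee_rot: [-1.999, 2.423, -0.002]
ft_force: [-0.2, 0.3, 0.1]
width: 0.0498
```

```bash
python3 look.py 13; cat > ft.py <<'E'
from h import *
f=[]
for i in range(16): viewer.get_image('top'); s=get_state(); f.append(np.r_[s['ft_force'],s['wrist_torque']])
print(s['time_s'],s['position'],np.mean(f,0),np.std(f,0))
E
python3 ft.py
```

```text
15.5833 [0.4925 0.1872 0.17  ] [-1.9985  2.4232 -0.0015] 0.049630231653461296
[[-0.2054  0.3072  0.0509]
 [-0.687   0.8383 -0.1564]
 [ 0.0114  1.2901  0.4683]] [ 0.1399  0.093  -0.0478]
16.3833 [0.4925 0.1872 0.17  ] [-0.2212  0.8373  0.0227  0.1724  0.1063  0.011 ] [0.4817 0.449  0.4213 0.0221 0.024  0.0341]
```

View pics/w13.png

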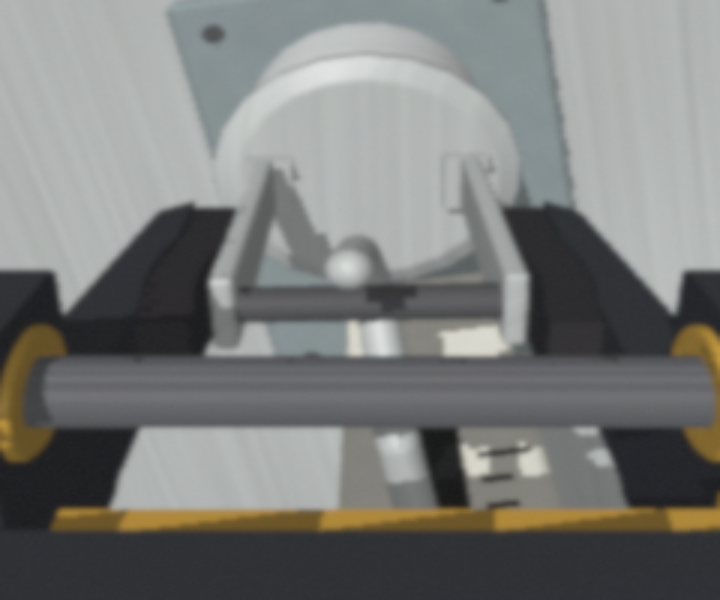

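View pics/s13.png

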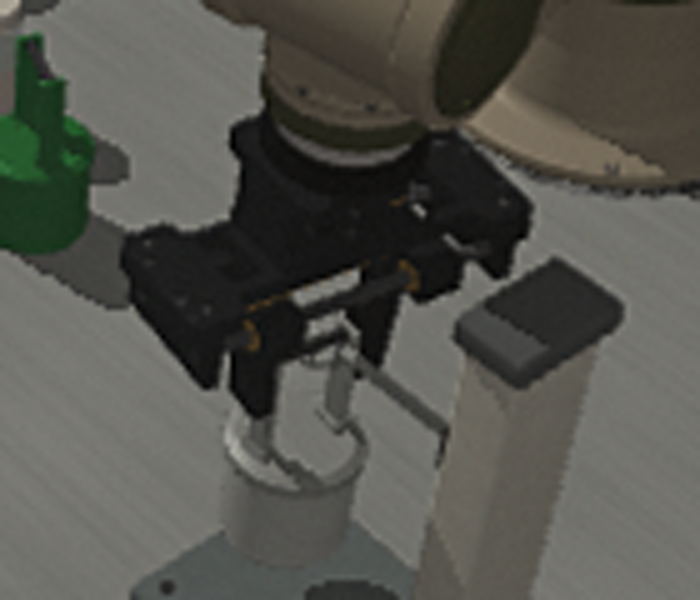

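carry_out --pt "0 0 0 -0.3 0 0.3 40" --pt "0 0 0 -0.6 0.1 0.5 40" --pt "0 0 0 -0.6 0.1 0.5 40" --pt "0 0 0 -0.6 0.1 0.5 40"

```text
time_s: 16.72
position: [0.4926, 0.1879, 0.1695]
ee_rot: [-1.998, 2.423, -0.002]
ft_force: [0.8, 1.4, -0.3]
width: 0.0492
```

```bash
python3 ft.py
```

```text
17.5167 [0.4926 0.1878 0.1695] [ 1.2771  1.3263  0.1193  0.2946 -0.0867  0.0059] [0.3708 0.7313 0.5715 0.0411 0.0431 0.0279]
```

```bash
python3 ft.py
```

```text
18.3167 [0.4926 0.1878 0.1695] [ 1.8827  1.7052  0.2144  0.3288 -0.1628  0.0005] [0.5211 0.4296 0.4227 0.0282 0.0277 0.0287]
```

carry_out --pt "0 0 0 0 0 0 40" --pt "0 0 0 0 0 0 40" --pt "0 0 0 0 0 0 40"

```text
time_s: 18.57
position: [0.4926, 0.1878, 0.1695]
ee_rot: [-1.998, 2.423, -0.002]
ft_force: [2.2, 1.4, -0.3]
width: 0.0496
```

```bash
python3 ft.py
```

```text
19.3667 [0.4925 0.1878 0.1695] [ 1.7125  1.8979  0.0873  0.3506 -0.1564 -0.0018] [0.659  0.4201 0.4816 0.0332 0.0302 0.0331]
```

carry_out --pt "0 0 0 -0.6 -0.4 0 40" --pt "0 0 0 -1.2 -0.8 0 40" --pt "0 0 0 -1.2 -0.8 0 40"

```text
time_s: 19.62
position: [0.493, 0.1884, 0.1691]
ee_rot: [1.998, -2.422, 0.001]
ft_force: [-2.9, -4.9, -0.0]
width: 0.0495
```

```bash
python3 ft.py
```

```text
20.4167 [0.493  0.1884 0.1692] [-3.4007 -4.2676  0.2264 -0.5257  0.5602  0.0142] [0.4159 0.467  0.391  0.0276 0.0326 0.0301]
```

carry_out --pt "0 0 0 0.2 0.1 0 40" --pt "0 0 0 0.35 0.15 0 40" --pt "0 0 0 0.35 0.15 0 40"

```text
time_s: 20.67
position: [0.4929, 0.1882, 0.1692]
ee_rot: [1.998, -2.423, 0.001]
ft_force: [-0.7, -0.2, -0.2]
width: 0.0498
```

```bash
python3 ft.py
```

```text
21.4667 [0.4929 0.1882 0.1692] [ 0.0003  0.2698  0.2271  0.096   0.0919 -0.002 ] [0.4874 0.6596 0.5458 0.0579 0.0464 0.0327]
```

carry_out --pt "0 0 0 0 0 0 53" --pt "0 0 0 0 0 0 58" --pt "0 0 0 0 0 0 66" --pt "0 0 0 0 0 0 74" --pt "0 0 0 0 0 0 80" --pt "0 0 0 0 0 0 80" --pt "0 0 0 0 0 0 80" --pt "0 0 0 0 0 0 80"

```text
time_s: 22.13
position: [0.4929, 0.1881, 0.1692]
ee_rot: [1.998, -2.423, 0.001]
ft_force: [0.1, -0.2, 0.2]
width: 0.0797
```

```bash
python3 look.py 14; python3 ft.py
```

```text
22.2333 [0.4929 0.1881 0.1692] [ 1.998  -2.4226  0.001 ] 0.07986999856646489
[[ 0.0999 -0.2281  0.2479]
 [-0.0465  0.6144 -0.5643]
 [-0.4809  0.0876 -0.0918]] [0.1166 0.0453 0.0366]
23.0333 [0.4929 0.1881 0.1692] [ 0.0206 -0.1916  0.1394  0.0874  0.084   0.0027] [0.5041 0.5153 0.5121 0.0194 0.0281 0.0231]
```

View pics/w14.png

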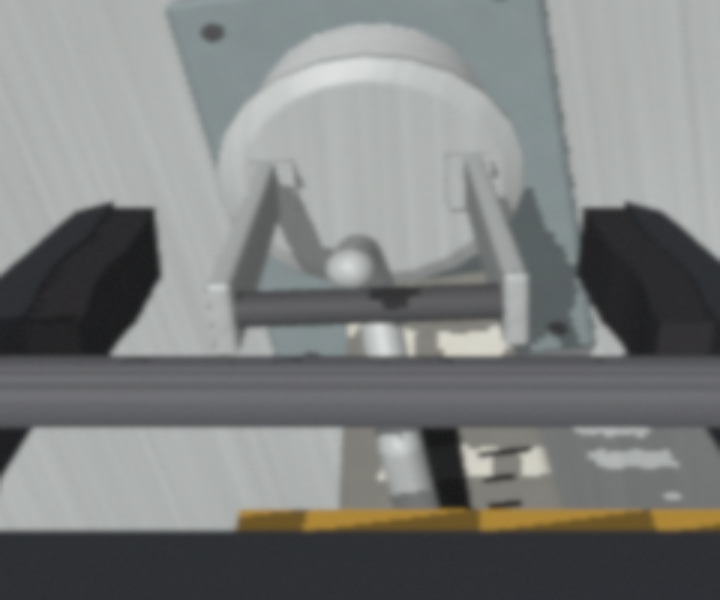

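View pics/s14.png

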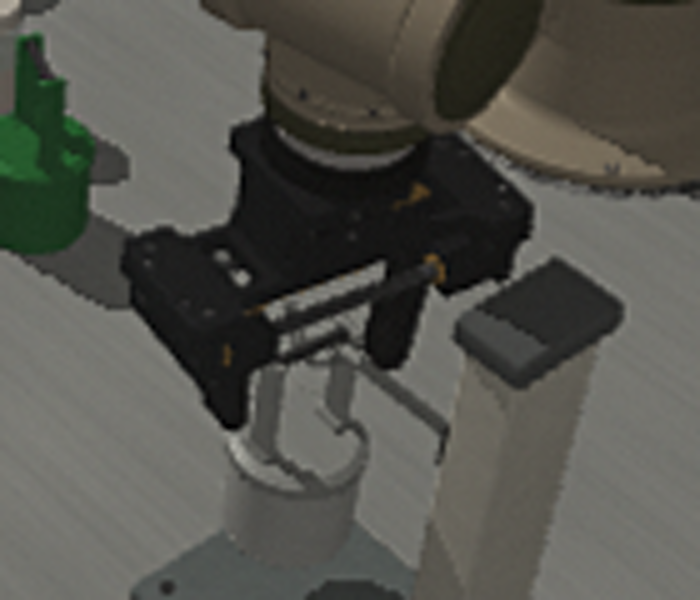

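carry_out --pt "0 0 0 0 0 0 80" --pt "0 0 0 0 0 0 80" --pt "0 0 0 0 0 0 80" --pt "0 0 0 0 0 0 80" --pt "0 0 0 0 0 0 80" --pt "0 0 0 0 0 0 80" --pt "0 0 0 0 0 0 80" --pt "0 0 0 0 0 0 80" --pt "0 0 0 0 0 0 80" --pt "0 0 0 0 0 0 80" --pt "0 0 0 0 0 0 80" --pt "0 0 0 0 0 0 80" --pt "0 0 0 0 0 0 80" --pt "0 0 0 0 0 0 80" --pt "0 0 0 0 0 0 80" --pt "0 0 0 0 0 0 80" --pt "0 0 0 0 0 0 80" --pt "0 0 0 0 0 0 80" --pt "0 0 0 0 0 0 80" --pt "0 0 0 0 0 0 80"

```text
time_s: 24.7
position: [0.4929, 0.1881, 0.1692]
ee_rot: [1.998, -2.423, 0.001]
ft_force: [0.1, -0.0, -0.1]
width: 0.08
```

```bash
cat > still.py <<'E'
from h import *
import cv2
ims=[]
for i in range(12):
    ims.append(viewer.get_image('wrist')[150:300,260:390].astype(int))
d=[np.abs(ims[i]-ims[0]).max() for i in range(1,12)]; m=[round(np.abs(ims[i]-ims[0]).mean(),2) for i in range(1,12)]
print(get_state()['time_s'],d,m)
E
python3 still.py; python3 look.py 15
```

```text
25.3 [np.int64(7), np.int64(14), np.int64(10), np.int64(11), np.int64(13), np.int64(14), np.int64(10), np.int64(8), np.int64(11), np.int64(7), np.int64(10)] [np.float64(0.54), np.float64(0.55), np.float64(0.54), np.float64(0.54), np.float64(0.54), np.float64(0.54), np.float64(0.54), np.float64(0.54), np.float64(0.53), np.float64(0.54), np.float64(0.54)]
25.4 [0.4929 0.1881 0.1692] [ 1.998  -2.4225  0.0009] 0.0796441348594345
[[-0.241  -0.8086 -0.0647]
 [ 0.2306  0.2535  0.274 ]
 [-0.4836  0.916  -0.3647]] [ 0.1205  0.0617 -0.0212]
```

View pics/w15.png

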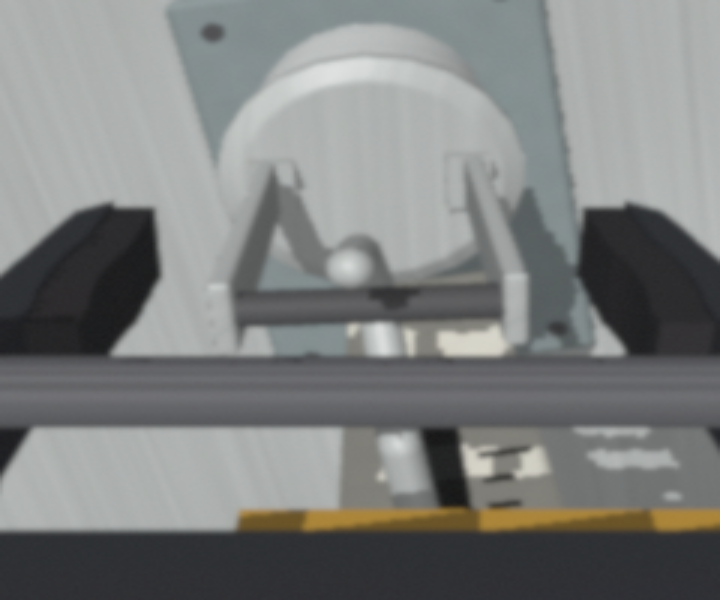

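View pics/s15.png

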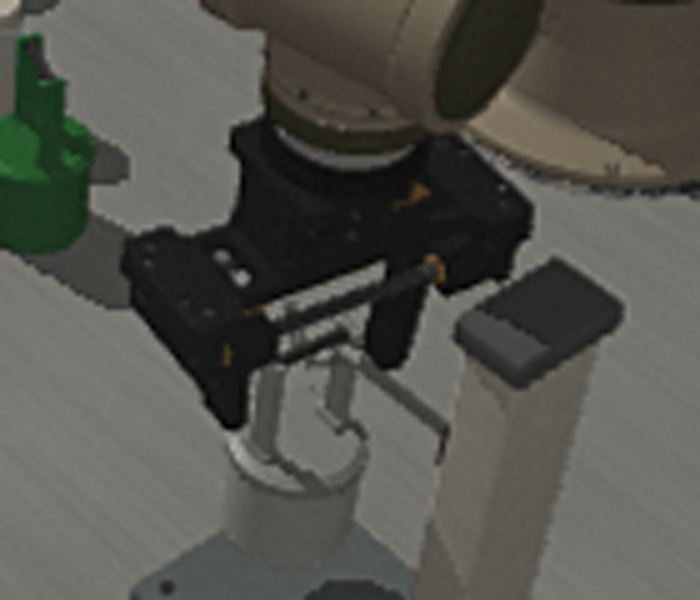

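carry_out --pt "0 0 0 0 0 0 72" --pt "0 0 0 0 0 0 64" --pt "0 0 0 0 0 0 58" --pt "0 0 0 0 0 0 55" --pt "0 0 0 0 0 0 53" --pt "0 0 0 0 0 0 51" --pt "0 0 0 0 0 0 48" --pt "0 0 0 0 0 0 44" --pt "0 0 0 0 0 0 40" --pt "0 0 0 0 0 0 40" --pt "0 0 0 0 0 0 40" --pt "0 0 0 0 0 0 40"

```text
time_s: 26.4
position: [0.4928, 0.1882, 0.1692]
ee_rot: [1.998, -2.422, 0.001]
ft_force: [-1.7, -0.1, 0.3]
width: 0.0499
```

```bash
python3 look.py 16; python3 ft.py
```

```text
26.5 [0.4928 0.1882 0.1692] [ 1.9979 -2.4224  0.0007] 0.050306071699236565
[[-1.677  -0.118   0.2513]
 [-1.1111  0.1256  0.4184]
 [-1.9506  0.4806  0.3588]] [0.1508 0.2942 0.0362]
27.3 [0.4928 0.1881 0.1692] [-2.0667  0.7982 -0.0063  0.1831  0.365   0.0045] [0.508  0.6846 0.5307 0.034  0.0404 0.0368]
```

View pics/w16.png

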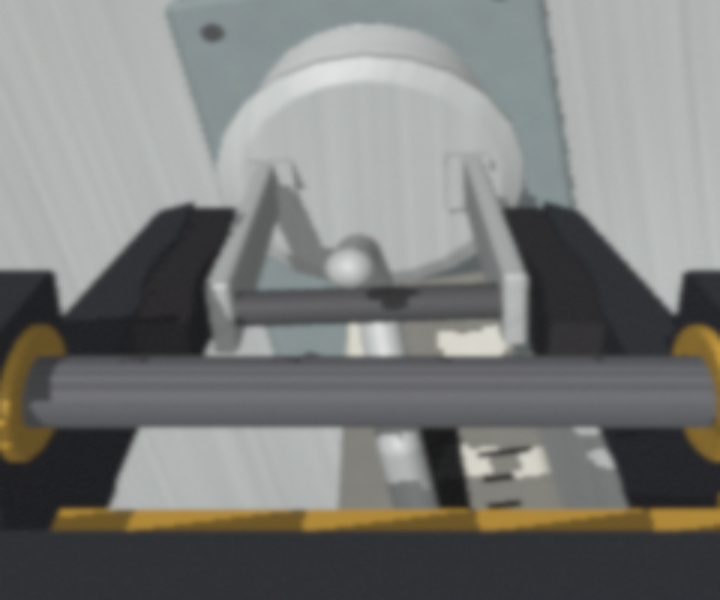

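carry_out --pt "0 0 0 0 0.2 -0.5 40" --pt "0 0 0 0 0.2 -1.2 40" --pt "0 0 0 0 0.2 -2.2 40" --pt "0 0 0 0 0.2 -3.4 40" --pt "0 0 0 0 0.2 -4.6 40" --pt "0 0 0 0 0.2 -5.8 40" --pt "0 0 0 0 0.2 -7 40" --pt "0 0 0 0 0.2 -8.2 40" --pt "0 0 0 0 0.2 -9.4 40" --pt "0 0 0 0 0.2 -10.6 40" --pt "0 0 0 0 0.2 -11.8 40" --pt "0 0 0 0 0.2 -13 40" --pt "0 0 0 0 0.2 -14.2 40" --pt "0 0 0 0 0.2 -15.4 40" --pt "0 0 0 0 0.2 -16.6 40" --pt "0 0 0 0 0.2 -17.8 40" --pt "0 0 0 0 0.2 -18.8 40" --pt "0 0 0 0 0.2 -19.6 40" --pt "0 0 0 0 0.2 -20 40" --pt "0 0 0 0 0.2 -20 40"

```text
time_s: 28.97
position: [0.4926, 0.1882, 0.1892]
ee_rot: [1.998, -2.422, 0.001]
ft_force: [0.3, -0.1, -3.5]
width: 0.0499
```

```bash
python3 look.py 17
```

```text
29.0667 [0.4926 0.1882 0.1891] [ 1.9979 -2.4224  0.0008] 0.049520574419605085
[[ 0.2803 -0.1123 -3.5029]
 [ 1.2782 -0.6896 -1.741 ]
 [ 0.3783 -0.7665 -3.0998]] [ 0.0429 -0.0878 -0.039 ]
```

carry_out --pt "0 0 0 0 0 -0.5 40" --pt "0 0 0 0 0 -1.2 40" --pt "0 0 0 0 0 -2.2 40" --pt "0 0 0 0 0 -3.4 40" --pt "0 0 0 0 0 -4.6 40" --pt "0 0 0 0 0 -5.8 40" --pt "0 0 0 0 0 -7 40" --pt "0 0 0 0 0 -8.2 40" --pt "0 0 0 0 0 -9.4 40" --pt "0 0 0 0 0 -10.6 40" --pt "0 0 0 0 0 -11.8 40" --pt "0 0 0 0 0 -13 40" --pt "0 0 0 0 0 -14.2 40" --pt "0 0 0 0 0 -15.4 40" --pt "0 0 0 0 0 -16.6 40" --pt "0 0 0 0 0 -17.8 40" --pt "0 0 0 0 0 -19 40" --pt "0 0 0 0 0 -20.2 40" --pt "0 0 0 0 0 -21.4 40" --pt "0 0 0 0 0 -22.6 40"

```text
time_s: 30.73
position: [0.4926, 0.1882, 0.2118]
ee_rot: [1.998, -2.422, 0.001]
ft_force: [0.6, 0.1, -5.6]
width: 0.0499
```

```bash
python3 look.py 18
```

```text
30.8333 [0.4927 0.1883 0.2119] [ 1.9982 -2.4227  0.0011] 0.04975666950346503
[[ 0.5851  0.0679 -5.5691]
 [-0.156  -0.0825 -5.599 ]
 [-0.238   0.2703 -5.7405]] [0.1035 0.0577 0.0296]
```

View pics/w18.png

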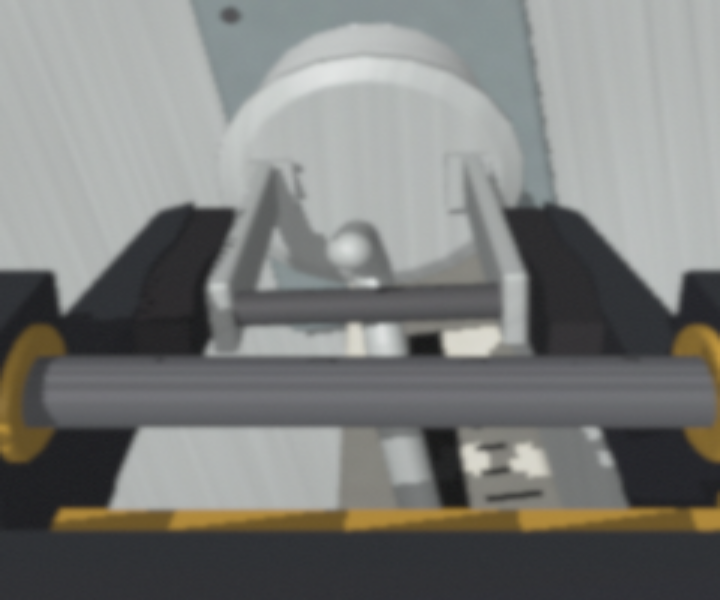

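```bash
python3 - <<'E'
from h import *
s=get_state();print(rel([.4925,.188,.2425],-101,s),rel([.492,.10,.2425],-112,s))
E
```

```text
[  0.01  -0.08   0.03   0.34   0.19 -30.57] [  0.01  -0.08  11.03  86.83 -16.07 -30.45]
```

carry_out --pt "0 0 0 0 0 -3 40" --pt "0 0 0 0 0 -8 40" --pt "0 0 0 0 0 -14 40" --pt "0 0 0 0 0 -20 40" --pt "0 0 0 0 0 -26 40" --pt "0 0 0 0 0 -30 40" --pt "0 0 0 0 0 -31 40" --pt "0 0 0.5 4 -0.5 -31 40" --pt "0 0 1.5 11 -2 -31 40" --pt "0 0 3 20 -4 -31 40" --pt "0 0 4 31 -6 -31 40" --pt "0 0 5.5 43 -8 -31 40" --pt "0 0 7 55 -10 -31 40" --pt "0 0 8.5 66 -12 -31 40" --pt "0 0 10 76 -14 -31 40" --pt "0 0 11 83 -16 -31 40" --pt "0 0 11 87 -16 -31 40" --pt "0 0 11 87 -16 -31 40"

```text
time_s: 32.33
position: [0.4919, 0.099, 0.2431]
ee_rot: [1.755, -2.604, 0.001]
ft_force: [0.5, 0.1, -6.3]
width: 0.05
```

```bash
python3 - <<'E'
from h import *
import cv2
s=get_state();print(s['time_s'],s['position'],s['q'],s['ft_force'])
im=viewer.get_image('scene')[:,:,::-1]; cv2.imwrite('pics/s19.png',cv2.resize(im[100:300,200:480],None,fx=2.8,fy=2.8,interpolation=cv2.INTER_CUBIC))
for p,y in [([.52,-.10,.265],-140),([.54,-.32,.265],-155),([.54,-.32,.11],-155)]: print(rel(p,y,s))
E
```

```text
32.3333 [0.4919 0.099  0.2431] [-0.0345  0.265   1.5713 -0.0015  1.3058 -2.7913] [ 0.5151  0.1367 -6.2571]
[  -0.02   -0.09   27.98  174.01 -100.71  -21.66]
[  -0.03   -0.08   42.98  370.46 -201.75  -21.35]
[  -0.03   -0.08   42.98  370.22 -201.74  133.65]
```

View pics/s19.png

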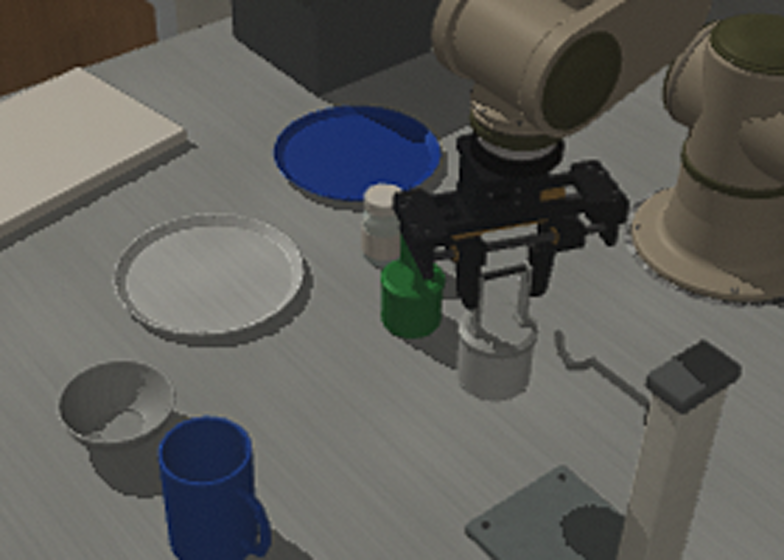

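carry_out --pt "0 0 3 4 -2 -3 40" --pt "0 0 8 15 -8 -10 40" --pt "0 0 13 32 -17 -15 40" --pt "0 0 18 54 -29 -20 40" --pt "0 0 23 78 -42 -20 40" --pt "0 0 28 103 -56 -20 40" --pt "0 0 32 128 -70 -20 40" --pt "0 0 36 153 -83 -20 40" --pt "0 0 40 178 -97 -20 40" --pt "0 0 44 203 -110 -20 40" --pt "0 0 47 228 -124 -20 40" --pt "0 0 48 253 -138 -20 40" --pt "0 0 48 278 -151 -20 40" --pt "0 0 48 302 -164 -20 40" --pt "0 0 48 324 -176 -20 40" --pt "0 0 48 343 -187 -20 40" --pt "0 0 48 358 -195 -20 40" --pt "0 0 48 367 -200 -20 40" --pt "0 0 48 371 -202 -20 40" --pt "0 0 48 371 -202 -20 40"

```text
time_s: 34.05
position: [0.5404, -0.32, 0.2631]
ee_rot: [0.546, -3.093, 0.001]
ft_force: [0.2, 0.8, -5.9]
width: 0.0502
```

```bash
python3 - <<'E'
from h import *
import cv2
s=get_state();print(s['time_s'],s['position'],s['q'],s['ft_force'])
im=viewer.get_image('top')[:,:,::-1]; cv2.imwrite('pics/t20.png',cv2.resize(im[100:280,280:500],None,fx=3.5,fy=3.3,interpolation=cv2.INTER_CUBIC))
im=viewer.get_image('scene')[:,:,::-1]; cv2.imwrite('pics/s20.png',cv2.resize(im[60:260,150:430],None,fx=2.8,fy=2.8,interpolation=cv2.INTER_CUBIC))
s=get_state();print(s['position'])
print(rel([.54,-.321,.16],-160,s))
E
```

```text
34.05 [ 0.5404 -0.32    0.2631] [-0.7205  0.5383  1.1239 -0.001   1.4796 -2.6404] [ 0.17    0.7676 -5.9075]
[ 0.5405 -0.3189  0.2635]
[ -0.01  -0.04   0.06   1.1   -1.73 103.49]
```

View pics/s20.png

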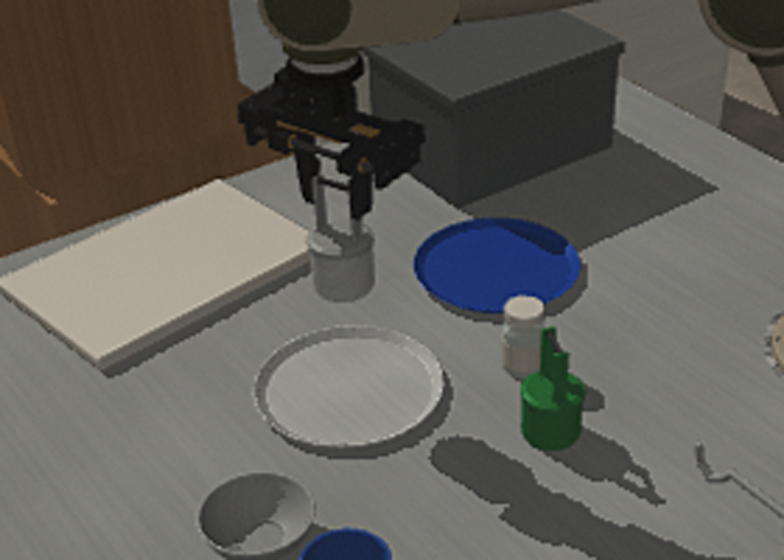

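View pics/t20.png

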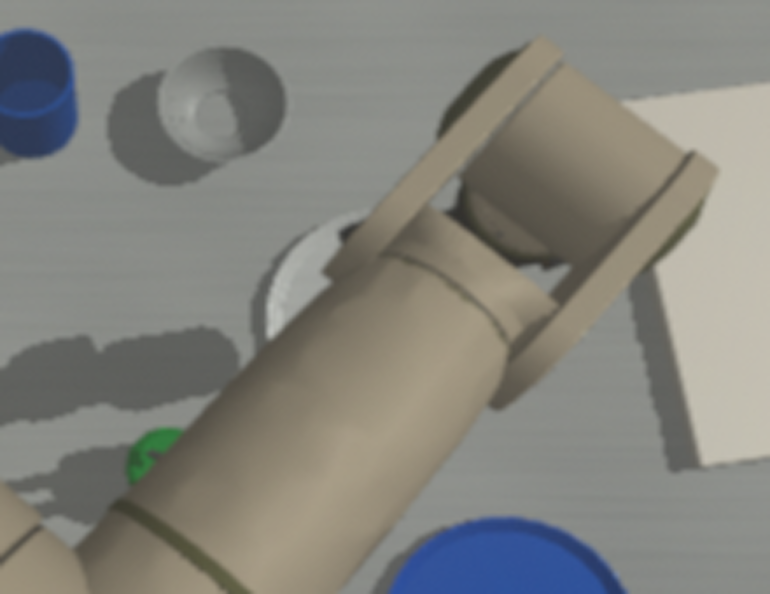

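carry_out --pt "0 0 0 0 0 4 40" --pt "0 0 0 1 -1 14 40" --pt "0 0 0 1 -1.7 28 40" --pt "0 0 0 1 -1.7 44 40" --pt "0 0 0 1 -1.7 60 40" --pt "0 0 0 1 -1.7 76 40" --pt "0 0 0 1 -1.7 92 40" --pt "0 0 0 1 -1.7 106 40" --pt "0 0 0 1 -1.7 118 40" --pt "0 0 0 1 -1.7 128 40" --pt "0 0 0 1 -1.7 134 40" --pt "0 0 0 1 -1.7 138 40" --pt "0 0 0 1 -1.7 140 40" --pt "0 0 0 1 -1.7 140 40" --pt "0 0 0 1 -1.7 140 40"

```text
time_s: 35.4
position: [0.5403, -0.3211, 0.124]
ee_rot: [0.547, -3.094, 0.002]
ft_force: [0.5, 0.3, -5.5]
width: 0.0505
```

```bash
python3 - <<'E'
from h import *
import cv2
s=get_state();print(s['time_s'],s['position'],s['ft_force'])
im=viewer.get_image('scene')[:,:,::-1]; cv2.imwrite('pics/s21.png',cv2.resize(im[120:250,200:360],None,fx=4.5,fy=4.5,interpolation=cv2.INTER_CUBIC))
s=get_state();print(s['position'],rel([.54,-.321,.114],-160,s))
E
```

```text
35.4 [ 0.5403 -0.3211  0.124 ] [ 0.5376  0.3139 -5.4898]
[ 0.5403 -0.3211  0.1242] [-0.08 -0.01  0.06  0.23  0.25 10.17]
```

View pics/s21.png

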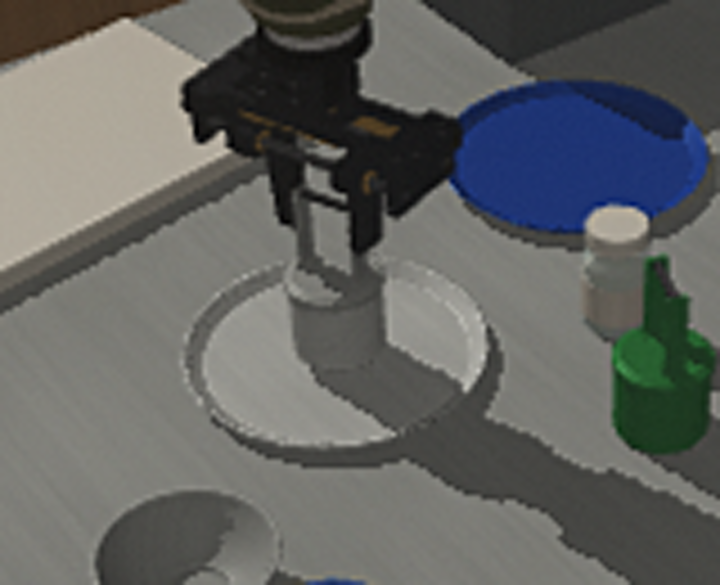

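Over the tray's middle, upright, about 10 mm up. Slow set-down next.

carry_out --pt "0 0 0 0 0 1.5 40" --pt "0 0 0 0 0 3 40" --pt "0 0 0 0 0 4.5 40" --pt "0 0 0 0 0 6 40" --pt "0 0 0 0 0 7 40" --pt "0 0 0 0 0 8 40" --pt "0 0 0 0 0 8.8 40" --pt "0 0 0 0 0 9.4 40" --pt "0 0 0 0 0 9.8 40" --pt "0 0 0 0 0 9.8 40" --pt "0 0 0 0 0 9.8 40"

```text
time_s: 36.37
position: [0.5403, -0.3212, 0.1143]
ee_rot: [-0.547, 3.094, -0.002]
ft_force: [0.3, 1.3, -5.2]
width: 0.0498
```

```bash
python3 ft.py
```

```text
37.1667 [ 0.5403 -0.3212  0.1143] [ 0.0528  0.0414 -5.5657  0.0501  0.0257 -0.0101] [0.5511 0.368  0.5539 0.0337 0.0308 0.0242]
```

carry_out --pt "0 0 0 0 0 0.3 40" --pt "0 0 0 0 0 0.6 40" --pt "0 0 0 0 0 0.9 40" --pt "0 0 0 0 0 1.0 40" --pt "0 0 0 0 0 1.0 40"

```text
time_s: 37.58
position: [0.5404, -0.3211, 0.1137]
ee_rot: [-0.547, 3.093, -0.002]
ft_force: [0.2, 1.3, -1.7]
width: 0.05
```

carry_out --pt "0 0 0 0 0 0.3 40" --pt "0 0 0 0 0 0.6 40" --pt "0 0 0 0 0 0.6 40"

```text
time_s: 37.83
position: [0.5406, -0.3212, 0.1138]
ee_rot: [-0.547, 3.093, -0.003]
ft_force: [-1.4, 1.6, 3.2]
width: 0.0502
```

```bash
python3 ft.py
```

```text
38.6333 [ 0.5406 -0.3212  0.1137] [-2.2481  3.2747  5.3759  0.6863  0.4087  0.0109] [0.3802 0.8226 0.6306 0.0428 0.029  0.0292]
```

carry_out --pt "0 0 0 0 0 -0.3 40" --pt "0 0 0 0 0 -0.3 40" --pt "0 0 0 0 0 -0.3 54" --pt "0 0 0 0 0 -0.3 64" --pt "0 0 0 0 0 -0.3 74" --pt "0 0 0 0 0 -0.3 84" --pt "0 0 0 0 0 -0.3 87" --pt "0 0 0 0 0 -0.3 87" --pt "0 0 0 0 0 -0.3 87"

```text
time_s: 39.38
position: [0.5406, -0.3212, 0.114]
ee_rot: [-0.547, 3.093, -0.003]
ft_force: [-0.1, 0.6, 0.7]
width: 0.0869
```

```bash
python3 look.py 22;python3 - <<'E'
from h import *
import cv2
im=viewer.get_image('wrist')[:,:,::-1]; cv2.imwrite('pics/w23.png',im)
E
```

```text
39.4833 [ 0.5406 -0.3212  0.114 ] [-0.5472  3.0926 -0.0032] 0.08721718461822772
[[-0.1166  0.6448  0.6961]
 [-0.7921 -0.0385  1.8012]
 [-0.1651  0.7196 -0.0112]] [ 0.0559  0.0143 -0.0225]
```

View pics/w23.png

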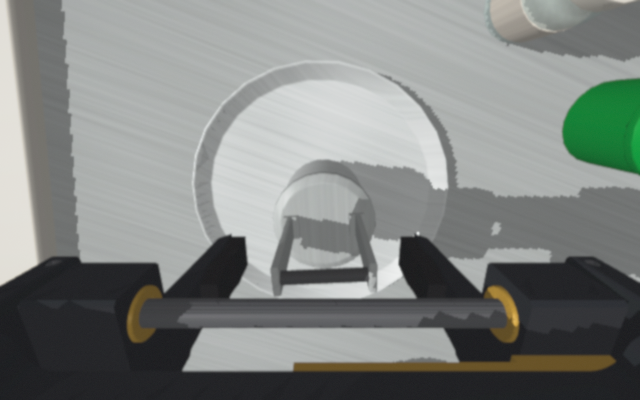

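Released and clear of both straps; lift straight up.

carry_out --pt "0 0 0 0 0 -5 87" --pt "0 0 0 0 0 -15 87" --pt "0 0 0 0 0 -30 87" --pt "0 0 0 0 0 -50 87" --pt "0 0 0 0 0 -75 87" --pt "0 0 0 0 0 -100 87" --pt "0 0 0 0 0 -120 87" --pt "0 0 0 0 0 -135 87" --pt "0 0 0 0 0 -140 87" --pt "0 0 0 0 0 -140 87" --pt "0 0 0 0 0 -140 87" --pt "0 0 0 0 0 -140 87"

```text
time_s: 40.53
position: [0.5401, -0.3207, 0.2528]
ee_rot: [0.547, -3.093, 0.001]
ft_force: [0.2, 0.1, 0.4]
width: 0.0872
```

```bash
python3 - <<'E'
from h import *
import cv2
s=get_state();print(s['time_s'],s['position'],s['ft_force'])
im=viewer.get_image('scene')[:,:,::-1]; cv2.imwrite('pics/s24.png',cv2.resize(im[100:320,190:470],None,fx=2.7,fy=2.7,interpolation=cv2.INTER_CUBIC))
s=get_state();im=viewer.get_image('wrist')[:,:,::-1]; cv2.imwrite('pics/w24.png',im)
E
```

```text
40.5333 [ 0.5401 -0.3207  0.2528] [0.1784 0.0755 0.3524]
```

View pics/s24.png

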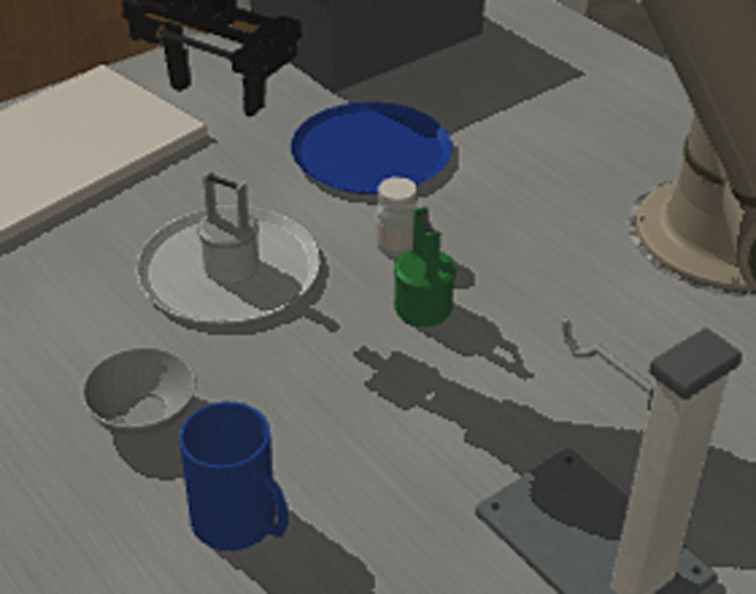

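View pics/w24.png

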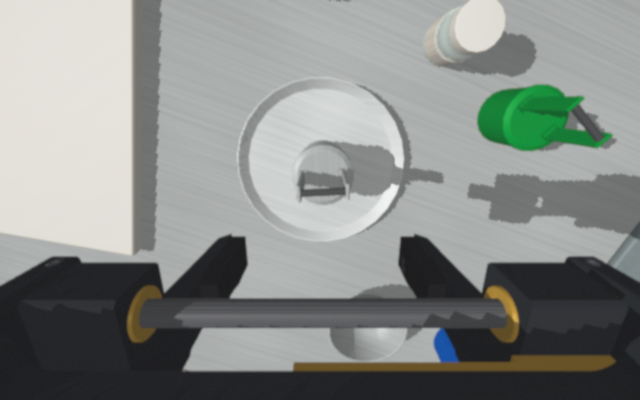

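```bash
python3 - <<'E'
from h import *
print(onz('wrist',(323,159),.013),onz('wrist',(324,191),.132))
s=get_state();print(s['time_s'],np.abs(s['qd']).max())
print(order.job_done())
E
```

```text
[ 0.5311 -0.3238  0.013 ] [ 0.5387 -0.32    0.132 ]
40.6333 0.002968502473404657
the job is handed in; nothing more can be done
None
```

The can was weighed on the hook, taken off and set down upright on the aluminium tray. I handed the job in at 40.6 s of the allowed 72 s.

- **Weighing:** The can weighs about 5.7 N (roughly 0.58 kg). I lowered it into the V at about 12 mm/s until the hook carried all of it, about 38 mm down. I cancelled the sideways forces before opening the fingers. It hung untouched for about 3.5 s, and in a 0.6 s burst of wrist pictures late in that time only noise changed.
- **Lift-off and placing:** I raised it at about 14 mm/s until the bar was clear, and the last picture shows the hook empty and back up. I set the can down slowly. The tray's middle measured (0.531 to 0.540, -0.318 to -0.325) depending on the camera. The can measured (0.539, -0.320), so it is at most about 10 mm off, against the 55 mm allowed. Mug, bowl and jar look unmoved; I did not measure them again.

Not everything went cleanly:
- **Wrist limit:** On the first approach the last joint stopped at its range limit (-2.8799 against the rounded -2.88), with the tool 29 mm off target near the hook. I backed out and came in again. Because of that limit the bar hung about 11° turned from square in the hook.
- **Sideways force:** While aligning on the hook, and again after regripping, sideways force built up, with up to about 5 N on the tool.
- **Set-down:** The arm pressed down with about 5 N on the tray before I let go.
- **Hook speed:** I could not measure it directly; I saw no jump in the pictures.

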